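# Check a moulding frame for square with a slide rule

### The job

Check the wooden moulding frame for square: lay the brass slide rule flat inside it along the diagonal from the red-dabbed near left corner, its fixed brass end in that corner, and draw the rod out gently until its steel tip presses lightly into the far corner; then measure the other diagonal in the same way from the near right corner. Finish by leaving the rule, released and flat on the bench, snug in both corners of whichever diagonal is the longer. Never force the rule against the frame (keep under about 20 N), and leave the level, the bell and the bottle alone.

Things in the scene. Friction and masses are not known exactly. Their poses are not given: they have to be found in the camera images.
- frame: Open frame of four wooden bars, each 24 mm wide and 22 mm high, fixed to the bench, without a floor. Inside nominally 150 mm (its x, away from the robot) by 190 mm (its y, to the left); origin: middle of the opening at bench level. It has racked: the far bar is shifted along y by up to 9 mm either way against the near bar, the side bars lean with it. It does not yield to pushing.
- corner_near_left (a point): Inner corner near the robot on its left (frame x -75, y +95 mm), 8 mm above the bench; a red dab marks the bar's top beside it.
- corner_near_right (a point): Inner corner near the robot on its right (frame x -75, y -95 mm), 8 mm above the bench.
- corner_far_left (a point): Inner corner far from the robot on its left, 8 mm above the bench: frame x +75 mm, y +95 mm plus the far bar's shift. The diagonals are near left to far right, and near right to far left; each is 235 to 249 mm long.
- corner_far_right (a point): Inner corner far from the robot on its right, 8 mm above the bench: frame x +75 mm, y -95 mm plus the far bar's shift.
- rule: Slide rule lying on the bench: brass bar 162 x 22 x 14 mm, about 0.5 kg, a round fixed end (tail) on a neck at -x, a steel rod sliding out at +x. x runs from tail to rod, z up; origin on the underside, 100 mm from the tail's centre. While its weight rests on the bench, friction keeps it in place as the rod is drawn out; not while it is held off the bench.
- rule_grip (a point): Centre of the black grip fixed on the rod: upright block 26 mm along the rule, 16 mm across, 42 mm high; its centre is 46 mm, its top 62 mm above the rule's underside, and with the rod in 100 mm from the tail's centre. Moving it slides the rod; at the inner stop it pushes the whole rule back. The rule can be carried by it.
- rule_tail (a point): Centre of the round fixed end, an upright brass cylinder of 4 mm radius, 14 mm high; the point is 8 mm above the underside. Fully seated in a corner it lies about 5.7 mm from the corner point.
- rule_rod_end (a point): Outer end of the 9 mm square steel rod, 88 mm from the grip. A dark steel tip with a round end (upright cylinder, 4 mm radius, 13 mm high) is screwed in, its centre 8 to 24 mm beyond this point: it differs each time (not measured: feel or see it) but stays the same during the job. Rod in, tail and tip centres are 196 to 212 mm apart.
- rule_slide (a joint): How far the rod is drawn out, m: 0 in (inner stop), 0.055 at most. It slides with about 1.5 N of friction and stays where it is left. With both ends seated, the longer diagonal gives the larger value (12 to 42 mm can occur).
- level: Red spirit level, 160 by 24 by 45 mm, lying on the bench on the other side of the frame from the rule; origin at the centre of its underside. Bystander.
- bell: Small bronze-coloured bell, 84 mm across and 118 mm high, standing; origin under its centre. Bystander.
- bottle: White bottle with green cap, 64 mm across, 170 mm high, standing; origin under its centre. Bystander.
Mind the look-alikes: they are no part of the job. Several things have the shape of the rule; the one meant has the colours described above.

How it is judged:
By the outcome, as a careful person would: the job done as asked, in the order asked, and still so for the second after the job is handed in, with the robot touching nothing.
It also fails if it takes over 72 s, if anything falls off the work surface, if the arm or the gripper's body presses on something with over 40 N, if the wrist force passes 120 N, or if a joint passes its speed limit or range.

### The arm

A 6-joint arm with a two-finger parallel gripper is mounted at the origin on the work surface. World frame = base frame: x ahead of the robot, y to its left, z up, the work surface at z = 0. Lengths are in mm, angles in rad, forces in N, time in s.
With the tool pointing down it reaches from about 325 to 1000 mm from the base axis. Payload 5.1 kg.
Tool frame: the origin (TCP) lies at the very end of the fingers, on their centre line; the grasp point (between the pads) lies behind it (bot.pinch_z is the y of the grasp point in the tool frame, in mm); y points along the fingers, z is the direction in which the jaws open and shut, and the axes are right-handed (so a half turn about y gives the same grasp; the last joint's range is limited). The gripper opens to 85 mm and grips with 20 to 120 N. Pads are 22 mm wide; open, the fingers measure 114 mm over their backs; the gripper's body (76 mm by 85 mm) begins 54 mm behind the grasp point. The pads swing forward as they close: fully open they stand 13 mm farther back than shut.
Start: joints at [1.154, 0.124, 1.65, -0, 1.367, -0.083], TCP at [212.984, 614.103, 231.322] pointing down, gripper open.
Joint ranges: [-2.61, 2.61], [-1.02, 2.33], [0.03, 2.71], [-1.35, 4.49], [0.32, 2.68], [-2.91, 2.91]. Speed limits (rad/s): [2.57, 2.57, 3.14, 3.14, 3.14, 3.14].

### API

Orientations are given as a unit quaternion [w, x, y, z].
In Python, from workcell import bot, eyes, spotter gives the robot as it stands.
- The arm moves only by the tool apply_moves, never from a script. Its argument "moves" is a list of rows, each a list of 5 numbers: the opening, from 0 (shut) to 1 (fully open), then the shift along the world's x, y, z scaled (see below), then the turn about the world's z scaled (see below). A call has 1 to 5 rows; each row shifts and turns the commanded pose from where the row before left it; what a row does not reach is not made up. The controller multiplies each number of a shift by 0.025 m and each number of a turn by 5 degrees. A row lasts 1/8 s, in which the tool goes at most 62.5 mm and 10.7 degrees, less where a joint would pass 70% of its speed; a pose out of reach is approached as far as the arm can. A call with a number of a shift or a turn outside -1 to 1 is refused whole. A call with a gripper value outside its range is refused whole. The fingers move at their own pace and stop on an object; "grip_force" is the grip in N (left out, the last holds). Time passes only in rows, so rows that do not move let the fingers close. It gives the time, the measured TCP pose, the force and the opening at its end, in the units of the state.
- bot.get_state(): the state, without advancing time (a new reading comes with each control period).
- eyes.read_camera(name): name is "side" or "top" or "wrist"; returns (picture, depth): 420x560x3 uint8, blue, green, red; 420x560 float32, mm along the optical axis (not along the pixel's ray), 0 where there is no reading.
- eyes.calibration(name): a dict with "fx", "fy", "cx", "cy" (pixels), "cam_to_world" (4x4, takes a point from camera to world coordinates). Camera axes: x right, y up, looking along -z (the intrinsics and any distortion apply to the point x, -y, -z); pixel columns grow to the right and rows downward; lengths in mm; the calibration is good to about 2 mm. The wrist camera is an equidistant fisheye: a pixel r from the principal point sees the ray r / f radians off the axis. A picture is of the moment at which its call begins: read the wrist's pose just before it. calibration takes no time and is no camera call; for the wrist camera it gives the pose at the moment of the call.
- bot.close_job(): hands the job in, once; it reports no verdict.
Trained networks look in the newest picture that a camera, given by its name, has taken for a name from the list of things; names that differ only in an ending like _2 or _b are one class to them, and where a whole thing is asked for, a point or a joint stands for the part that bears it (a point fixed in the world has none). Each returns a list of dicts, best first, with "p" (0 to 1); they miss things now and then, are a little off and sometimes report something else, mostly with a low value. They report only what shows in the picture. A call takes as long as a camera call. They do not tell look-alikes from the thing itself.
- spotter.look_for(camera, thing): "at" ([x, y, z] in mm, in world coordinates, good to about 4 mm: the middle of the surface that is visible of it).
- spotter.outline_of(camera, thing): "mask" (420x560 bool, what is visible of it).
The state is a dict: "time_s": time; "qpos": joint angles; "joint_velocities": joint speeds; "tau": joint torques, N m; "tcp_pos": TCP position; "orientation": TCP orientation; "wrist_force": force on the tool from outside, world axes, zero at the start; "wrist_torque": the same for the moment, N m; "width": finger opening in mm.
Only numpy, scipy, OpenCV 4.12 (cv2) and the standard library are available. Lean on these libraries where they do the work, as an engineer would, in place of code of your own. Each camera call takes 0.05 s, during which the arm holds its last target.

## Working session

There is one attempt and no reset: what is moved stays moved. The work goes in short steps, Python scripts to look and compute and a tool call to move; the robot and the scene stay as the last step left them, time stands still between calls to the robot, and variables do not carry over. Pictures are saved under pics/ and viewed, and the job is handed in when it is done.

Besides the shell and the picture viewer there is one more tool, called after ">>>" as name(argument=value, ...) on one line, values as JSON. apply_moves: Moves the arm, as the interface text tells. Its arguments: {"type":"object","properties":{"moves":{"type":"array","items":{"type":"array","items":{"type":"number"}}},"grip_force":{"type":"number"}},"required":["moves"]}

```bash
ls -la; mkdir -p pics
python3 - <<'E'
from workcell import bot, eyes, spotter
import cv2, numpy as np
print(bot.get_state()); print(bot.pinch_z)
for n in ("side","top"):
    p,d=eyes.read_camera(n); cv2.imwrite(f"pics/{n}0.png",p); np.savez(f"pics/{n}0.npz",p=p,d=d)
    c=eyes.calibration(n); print(n,c)
E
```

```text
total 12
drwxr-xr-x  3 agent agent 4096 Dec  7 04:43 .
drwxr-xr-x 23 root  root  4096 Dec  7 04:43 ..
drwxr-xr-x  2 agent agent 4096 Dec  7 04:43 pics
{'time_s': 0.0, 'qpos': array([ 1.15441857e+00,  1.24498665e-01,  1.65166806e+00, -5.23244774e-06,
        1.36750396e+00, -8.25645234e-02]), 'joint_velocities': array([-0.00152044,  0.00086235,  0.00097824, -0.00098846, -0.00071934,
       -0.00052058]), 'tau': array([-1.22479578e-03, -4.23621690e+01, -3.65448797e+01, -2.60173074e-04,
        7.02567588e-03,  3.51016206e-05]), 'tcp_pos': array([212.73091567, 613.55804121, 230.06070264]), 'orientation': array([-0.69656769,  0.69799248, -0.1176528 ,  0.11729353]), 'wrist_force': array([ 0.2509195 , -0.23267239, -0.0579797 ]), 'wrist_torque': array([ 0.02168892, -0.04412782, -0.00876524]), 'width': 85.4500110756007}
-18.700000000000003
side {'fx': 430.38935543846, 'fy': 430.38935543846, 'cx': 275.6740488962946, 'cy': 213.29013268200148, 'cam_to_world': array([[ 9.13323749e-01,  3.11338003e-01, -2.62504052e-01,
         2.18807774e+02],
       [-4.07206234e-01,  6.90644458e-01, -5.97656519e-01,
        -6.69614040e+02],
       [-4.77621788e-03,  6.52747180e-01,  7.57560762e-01,
         8.81033291e+02],
       [ 0.00000000e+00,  0.00000000e+00,  0.00000000e+00,
         1.00000000e+00]])}
top {'fx': 464.0391474522688, 'fy': 464.0391474522688, 'cx': 277.7733399430647, 'cy': 215.66926478173383, 'cam_to_world': array([[-2.45386553e-02,  9.92217964e-01, -1.22071156e-01,
         3.93300032e+02],
       [-9.99073082e-01, -2.86596862e-02, -3.21185248e-02,
        -1.38697184e+01],
       [-3.53670983e-02,  1.21169861e-01,  9.92001529e-01,
         1.03000541e+03],
       [ 0.00000000e+00,  0.00000000e+00,  0.00000000e+00,
         1.00000000e+00]])}
```

View pics/top0.png

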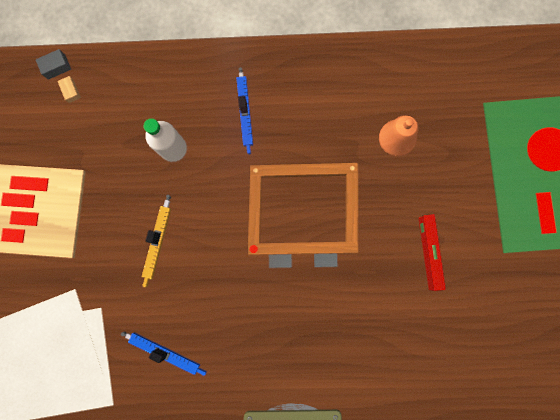

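View pics/side0.png

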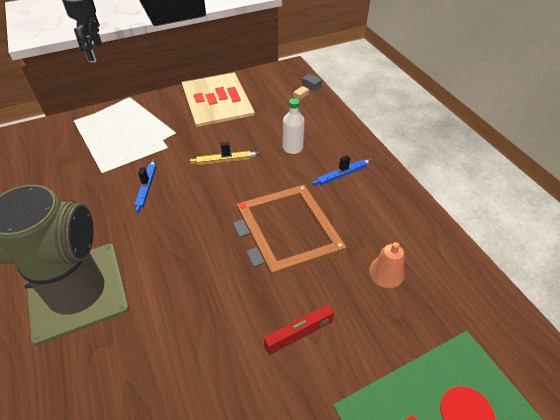

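Three things have the rule's shape in the top view: blue at (245,110), yellow-brass at (156,240), blue at (163,353). Only the one at (156,240) is brass with a black grip and a steel tip. I'll confirm it in a crop.

```bash
cat > h.py <<'E'
import numpy as np, cv2
from workcell import bot, eyes, spotter
def ray(n,u,v,c=None):
    c=c or eyes.calibration(n); T=c['cam_to_world']
    x=(u-c['cx'])/c['fx']; y=(v-c['cy'])/c['fy']
    return T[:3,3], T[:3,:3]@np.array([x,-y,-1.0])
def px2z(n,u,v,z,c=None):
    o,d=ray(n,u,v,c); return o+d*(z-o[2])/d[2]
def px2d(n,u,v,dep,c=None):
    o,d=ray(n,u,v,c); return o+d*dep
def proj(n,P,c=None):
    c=c or eyes.calibration(n); T=c['cam_to_world']; q=T[:3,:3].T@(np.array(P)-T[:3,3])
    return c['cx']+c['fx']*q[0]/-q[2], c['cy']-c['fy']*q[1]/-q[2]
E
python3 - <<'E'
from h import *
a=np.load('pics/top0.npz');p=a['p'];
A=cv2.resize(p[185:300,110:210],None,fx=5,fy=5,interpolation=cv2.INTER_CUBIC)
cv2.imwrite('pics/rule_crop.png',A)
B=cv2.resize(p[150:275,235:370],None,fx=4.5,fy=4.5,interpolation=cv2.INTER_CUBIC)
cv2.imwrite('pics/frame_crop.png',B)
for t in ("rule","rule_grip","rule_tail","rule_rod_end","frame","corner_near_left"):
    print(t,[(round(x['p'],2),np.round(x['at'],1)) for x in spotter.look_for('top',t)])
E
```

```text
rule [(0.96, array([748. ,  91.4,  15.4])), (0.79, array([229.1, 265. ,  12.2])), (0.75, array([464.8, 289.6,  13.8]))]
rule_grip [(0.74, array([482.9, 283.1,  46. ])), (0.69, array([754.9,  93.3,  53.5])), (0.67, array([235. , 276.4,  52.4]))]
rule_tail [(0.97, array([751.4,  92.5,  13.6])), (0.93, array([468.9, 289.5,  14.8])), (0.89, array([229.9, 266.7,  12.4]))]
rule_rod_end [(0.78, array([759. ,  92.7,  51.9])), (0.62, array([233.2, 274.1,  47.4])), (0.51, array([479.9, 283.3,  43.9]))]
frame [(0.93, array([503.2, -41.4,  23.7]))]
corner_near_left [(0.82, array([503.4, -33.9,  24.2]))]
```

View pics/rule_crop.png

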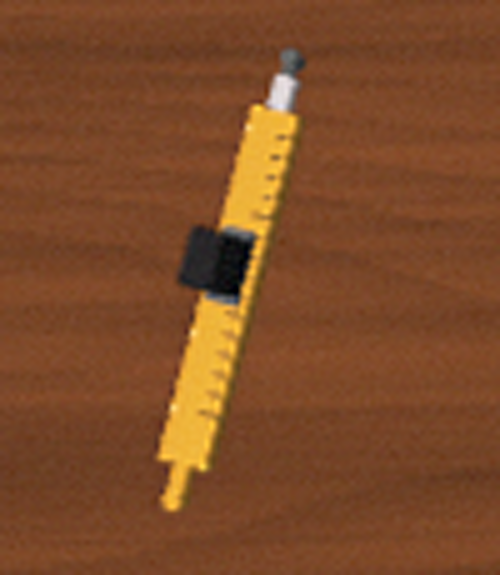

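View pics/frame_crop.png

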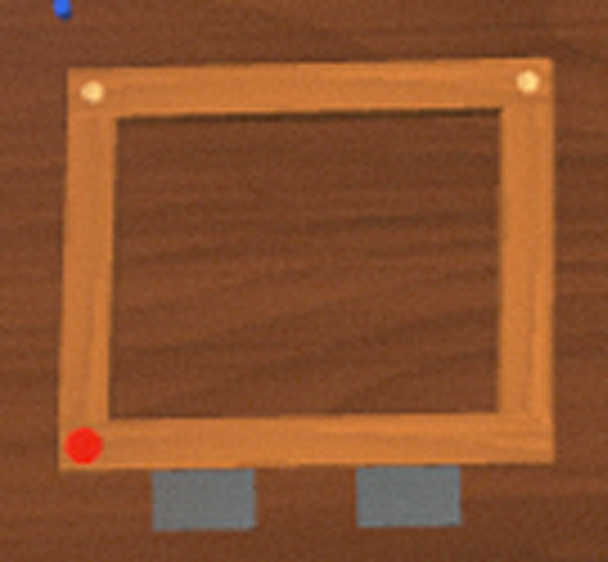

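The crop confirms it: brass body, black grip, and a steel tip at top px (168,197), with the tail at (144,286). Next I'll work out the geometry.

Run:
```python
from h import *
c=eyes.calibration('top')
tail=px2z('top',110+172/5,185+503/5,14,c); tip=px2z('top',110+291/5,185+60/5,14,c)
print('tail',tail,'tip',tip,np.linalg.norm(tip-tail), np.degrees(np.arctan2(*(tip-tail)[[1,0]])))
cor={}
for k,(u,v) in dict(NL=(109,420),NR=(498,412),FL=(117,118),FR=(500,108),oNL=(60,469),oNR=(553,462),oFL=(69,68),oFR=(553,58)).items():
    cor[k]=px2z('top',235+u/4.5,150+v/4.5,22,c)[:2]; print(k,cor[k].round(1))
for a,b in (('NL','NR'),('FL','FR'),('NL','FL'),('NR','FR'),('NL','FR'),('NR','FL'),('oNL','oNR'),('oFL','oFR'),('oNL','oFL'),('oNR','oFR')):
    e=cor[b]-cor[a]; print(a,b,np.linalg.norm(e).round(1),np.degrees(np.arctan2(e[1],e[0])).round(2))
a=np.load('pics/top0.npz');d=a['d']
# grip top from depth
ys,xs=np.mgrid[185:300,110:210]
P=np.array([px2d('top',u,v,d[v,u],c) for u,v in zip(xs.ravel(),ys.ravel()) if d[v,u]>0])
g=P[(P[:,2]>54)]; print('grip',len(g),g.mean(0),g.min(0),g.max(0))
g=P[(P[:,2]>9)&(P[:,2]<20)]; m=g[:,:2].mean(0); w,v=np.linalg.eigh(np.cov((g[:,:2]-m).T)); print('rule axis',v[:,1],np.degrees(np.arctan2(v[1,1],v[0,1])),m, g[:,2].mean())
print(np.median(P[:,2]))
c=eyes.calibration('wrist'); print(c)
```

```text
tail [372.57216363 314.86710154  14.        ] tip [567.46656618 263.15767081  14.        ] 201.6375296637967 -14.85937042562171
NL [457.9  60.7]
NR [ 456.7 -126.8]
FL [606.4  53.8]
FR [ 605.4 -134. ]
oNL [434.8  84.8]
oNR [ 432. -152.]
oFL [632.3  77. ]
oFR [ 629.5 -161. ]
NL NR 187.4 -90.36
FL FR 187.8 -90.31
NL FL 148.7 -2.65
NR FR 148.9 -2.79
NL FR 244.3 -52.84
NR FL 234.6 50.33
oNL oNR 236.8 -90.68
oFL oFR 238.0 -90.68
oNL oFL 197.7 -2.26
oNR oFR 197.7 -2.6
grip 97 [476.71402344 289.2136261   60.49885682] [464.19175717 280.32337628  54.38566523] [490.19696325 299.55247514  64.17042474]
rule axis [-0.96708828  0.25444106] 165.2595320969725 [467.50709184 291.59716159] 12.911227964080705
-0.7998858751333273
{'fx': 325.19226210127806, 'fy': 325.19226210127806, 'cx': 284.18483090147174, 'cy': 205.88642485295958, 'cam_to_world': array([[ 3.27084287e-01, -9.06403679e-01, -2.67298036e-01,
         1.44107670e+02],
       [ 9.44993942e-01,  3.13270752e-01,  9.40631936e-02,
         6.37295006e+02],
       [-1.52256784e-03, -2.83361617e-01,  9.59011927e-01,
         3.75068060e+02],
       [ 0.00000000e+00,  0.00000000e+00,  0.00000000e+00,
         1.00000000e+00]])}
```

```bash
cat >> h.py <<'E'
from scipy.spatial.transform import Rotation as R
def st():
    s=bot.get_state(); q=s['orientation']; M=R.from_quat([q[1],q[2],q[3],q[0]]).as_matrix()
    yaw=np.degrees(np.arctan2(M[1,2],M[0,2]))
    print('t%.2f'%s['time_s'],'tcp',s['tcp_pos'].round(1),'jawyaw %.2f'%yaw,'ydir',M[:,1].round(3),'F',s['wrist_force'].round(2),'T',s['wrist_torque'].round(2),'w %.1f'%s['width'],'q',s['qpos'].round(2))
    return s
E
python3 -c "
from h import *
st();st()"
```

```text
t0.40 tcp [212.9 614.  231.1] jawyaw 70.88 ydir [-0. -0. -1.] F [-0.19  0.71  0.77] T [ 0.05  0.   -0.  ] w 85.4 q [ 1.15  0.12  1.65 -0.    1.37 -0.08]
t0.40 tcp [212.9 614.  231.1] jawyaw 70.88 ydir [-0. -0. -1.] F [-0.19  0.71  0.77] T [ 0.05  0.   -0.  ] w 85.4 q [ 1.15  0.12  1.65 -0.    1.37 -0.08]
```

>>> apply_moves(moves=[[0.6, 0.81, -1, 0, 0.1], [0.6, 0.81, -1, 0, 0.1], [0.6, 0.81, -1, 0, 0.1], [0.6, 0.81, -1, 0, 0.1], [0.6, 0.81, -1, 0, 0.1]], grip_force=30)

```text
time_s: 1.02
tcp_pos: [314.8, 488.3, 231.4]
orientation: [0.7, -0.7, 0.102, -0.102]
wrist_force: [1.2, -0.6, 0.6]
width: 51.0
```

>>> apply_moves(moves=[[0.6, 0.81, -1, 0, 0.1], [0.6, 0.81, -1, 0, 0.1], [0.6, 0.81, -1, 0, 0.1], [0.6, 0.81, -1, 0, 0.04], [0.6, 0.81, -1, 0, 0]])

```text
time_s: 1.65
tcp_pos: [416.1, 363.2, 231.5]
orientation: [0.701, -0.701, 0.092, -0.092]
wrist_force: [0.1, -0.5, 0.1]
width: 51.3
```

>>> apply_moves(moves=[[0.6, 0.81, -1, 0, 0], [0.6, 0.81, -1, -0.6, 0], [0.6, 0.81, -1, -1, 0], [0.6, 0, 0, 0, 0], [0.6, 0, 0, 0, 0]])

```text
time_s: 2.28
tcp_pos: [476.3, 289.5, 191.9]
orientation: [0.701, -0.701, 0.092, -0.092]
wrist_force: [0.3, 1.0, 0.8]
width: 51.1
```

Run:
```python
from h import *
c=eyes.calibration('wrist'); s=st(); p,d=eyes.read_camera('wrist'); cv2.imwrite('pics/w1.png',p); np.savez('pics/w1.npz',p=p,d=d,T=c['cam_to_world'])
p,d=eyes.read_camera('top'); cv2.imwrite('pics/top1.png',p)
st()
```

```text
t2.27 tcp [476.3 289.5 191.9] jawyaw 75.06 ydir [ 0.     0.001 -1.   ] F [0.29 1.01 0.79] T [-0.1   0.04  0.06] w 51.1 q [ 0.45 -0.05  1.9   0.    1.29 -0.86]
t2.38 tcp [476.3 290.1 192.5] jawyaw 75.13 ydir [ 0.002  0.001 -1.   ] F [0.57 0.28 0.93] T [-0.06 -0.04 -0.  ] w 51.4 q [ 0.45 -0.05  1.9   0.    1.29 -0.86]
```

View pics/w1.png

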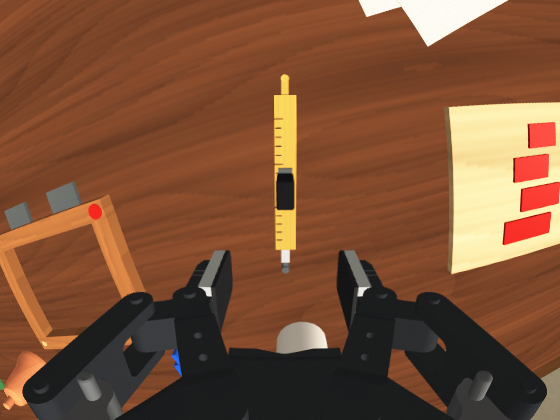

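```bash
cat >> h.py <<'E'
def wray(u,v,c):
    x=u-c['cx'];y=v-c['cy'];r=np.hypot(x,y);t=r/c['fx']
    k=np.sin(t)/max(r,1e-9); return np.array([x*k,-y*k,-np.cos(t)])
def wz(u,v,z,c,T=None):
    T=c['cam_to_world'] if T is None else T; o=T[:3,3]; d=T[:3,:3]@wray(u,v,c); return o+d*(z-o[2])/d[2]
def wproj(P,c,T=None):
    T=c['cam_to_world'] if T is None else T; q=T[:3,:3].T@(np.asarray(P,float)-T[:3,3]); rr=np.hypot(q[0],q[1]); t=np.arctan2(rr,-q[2])
    return c['cx']+c['fx']*t*q[0]/rr, c['cy']-c['fx']*t*q[1]/rr
E
python3 - <<'E'
from h import *
a=np.load('pics/w1.npz');T=a['T'];c=eyes.calibration('wrist');p=a['p']
cv2.imwrite('pics/w1c.png',cv2.resize(p[60:290,235:335],None,fx=2.6*1.0,fy=2.6,interpolation=cv2.INTER_CUBIC))
tail=wz(285,77.5,14,c,T); b0=wz(285,95.5,14,c,T); b1=wz(285.3,249,14,c,T); tip=wz(285.5,268,13.,c,T)
g0=wz(285.5,177.5,62,c,T); g1=wz(285.5,210,62,c,T)
for n,x in dict(tail=tail,b0=b0,b1=b1,tip=tip,g0=g0,g1=g1).items(): print(n,x.round(1), np.linalg.norm(x[:2]-tail[:2]).round(1))
print(np.degrees(np.arctan2(*(tip-tail)[[1,0]])))
E
```

```text
tail [372.4 317.1  14. ] 0.0
b0 [389.8 312.5  14. ] 17.9
b1 [544.9 271.6  14. ] 178.4
tip [567.9 265.8  13. ] 202.1
g0 [459.7 294.2  62. ] 90.2
g1 [487.9 286.8  62. ] 119.4
-14.712413287084654
```

View pics/w1c.png

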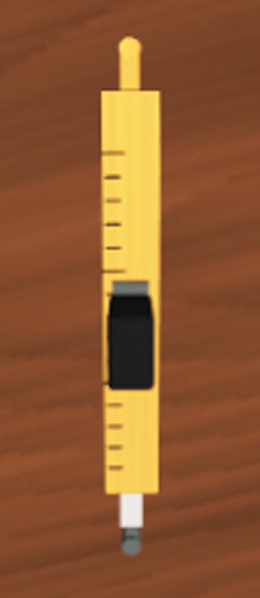

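>>> apply_moves(moves=[[0.6, 0, 0, -1, 0], [0.6, 0, 0, -1, 0], [0.6, 0, 0, -1, 0], [0.6, 0, 0, -1, 0], [0.6, 0, 0, -1, 0]])

```text
time_s: 3.0
tcp_pos: [476.4, 290.4, 66.8]
orientation: [0.702, -0.701, 0.091, -0.092]
wrist_force: [0.1, 0.2, -0.2]
width: 51.0
```

>>> apply_moves(moves=[[0.6, -0.03, 0, -1, 0], [0.6, 0, 0, -0.55, 0], [0.6, 0, 0, 0, 0], [0, 0, 0, 0, 0], [0, 0, 0, 0, 0]], grip_force=40)

```text
time_s: 3.62
tcp_pos: [476.4, 289.7, 29.0]
orientation: [0.702, -0.701, 0.091, -0.093]
wrist_force: [0.5, 2.3, 6.7]
width: 15.4
```

>>> apply_moves(moves=[[0, 0, 0, 0, 0], [0, 0, 0, 0, 0]])

```text
time_s: 3.88
tcp_pos: [476.5, 289.7, 29.0]
orientation: [0.702, -0.701, 0.091, -0.093]
wrist_force: [-1.2, 0.4, 6.0]
width: 15.5
```

Run:
```python
from h import *
st()
```

```text
t3.88 tcp [476.5 289.7  29. ] jawyaw 75.08 ydir [ 0.002  0.001 -1.   ] F [-1.23  0.38  6.01] T [0.13 0.12 0.1 ] w 15.5 q [ 0.45  0.14  2.01  0.    1.   -0.86]
```

>>> apply_moves(moves=[[0, -0.12, 0.032, 0, 0], [0, -0.12, 0.032, 0, 0], [0, -0.12, 0.032, 0, 0], [0, -0.12, 0.032, 0, 0], [0, 0, 0, 0, 0]])

```text
time_s: 4.5
tcp_pos: [465.5, 292.5, 29.0]
orientation: [0.702, -0.701, 0.09, -0.093]
wrist_force: [4.7, -1.6, 4.5]
width: 15.1
```

Run:
```python
from h import *
c=eyes.calibration('wrist'); s=st(); p,d=eyes.read_camera('wrist'); cv2.imwrite('pics/w2.png',p); np.savez('pics/w2.npz',p=p,d=d,T=c['cam_to_world'])
cv2.imwrite('pics/w2c.png',cv2.resize(p[40:420,170:400],None,fx=1.5,fy=1.5))
p,d=eyes.read_camera('top'); cv2.imwrite('pics/top2.png',cv2.resize(p[150:310,100:380],None,fx=2.8,fy=2.8))
```

```text
t4.50 tcp [465.5 292.5  29. ] jawyaw 75.08 ydir [ 0.005  0.001 -1.   ] F [ 4.69 -1.65  4.51] T [-0.19 -0.65  0.05] w 15.1 q [ 0.46  0.12  2.02 -0.    0.99 -0.85]
```

View pics/w2.png

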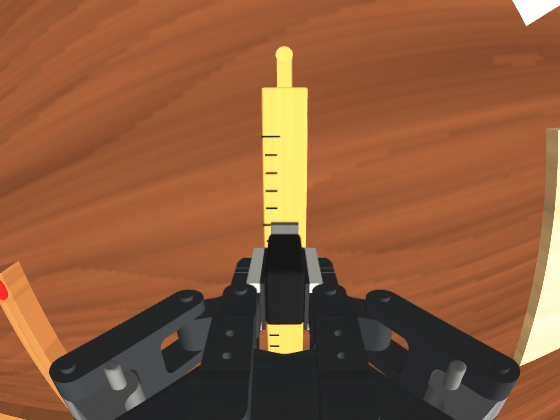

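View pics/top2.png

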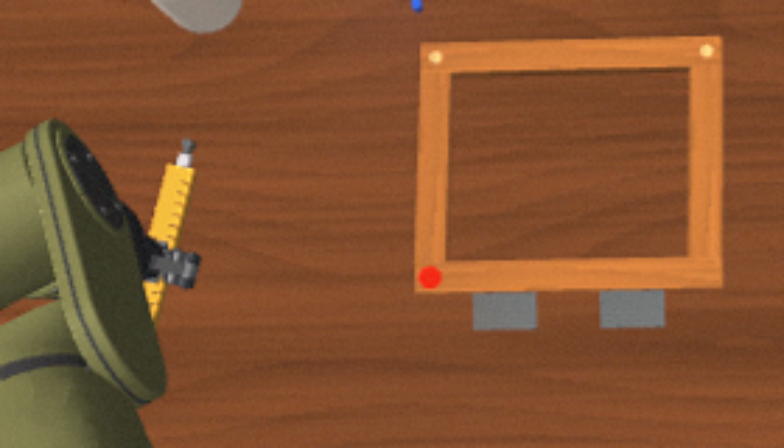

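Run:
```python
from h import *
a=np.load('pics/w2.npz');T=a['T'];c=eyes.calibration('wrist');d=a['d']
tcp=np.array([465.5,292.5])
for n,u,v,z in (('tail',284.5,54,14),('b0',285,88,14),('bl',262.5,95,14),('br',307,95,14),('bl2',267,240,14)):
    P=wz(u,v,z,c,T); e=P[:2]-tcp; print(n,P.round(1),'dist',np.linalg.norm(e).round(1),np.degrees(np.arctan2(-e[1],-e[0])).round(2))
# same calib applied to frame corners
ct=eyes.calibration('top')
p=cv2.imread('pics/top2.png')
for n,u,v in (('tip',187,146),('b1',180,166)):
    P=px2z('top',100+u/2.8,150+v/2.8,13,ct); e=P[:2]-tcp; print(n,P.round(1),np.linalg.norm(e).round(1),np.degrees(np.arctan2(e[1],e[0])))
print(wz(0,0,0,c,T), [tuple(np.round(wproj([457.9,60.7,22],c),0))])
```

```text
tail [367.3 318.   14. ] dist 101.5 -14.58
b0 [383.6 313.9  14. ] dist 84.6 -14.68
bl [384.1 302.7  14. ] dist 82.0 -7.11
br [389.6 323.3  14. ] dist 81.9 -22.07
bl2 [456.3 284.8  14. ] dist 12.0 39.79
tip [556.1 266.6  13. ] 94.2 -15.973715083136007
b1 [540.1 272.1  13. ] 77.4 -15.272044595387067
[242.06208369 139.17053406   0.        ] [(np.float64(0.0), np.float64(303.0))]
```

>>> apply_moves(moves=[[0, 0, 0, 0, 0], [0, 0, 0, 0.3, 0], [0, 0, 0, 0.7, 0], [0, 0, 0, 0.9, 0], [0, 0, 0, 0.5, 0]], grip_force=70)

```text
time_s: 5.22
tcp_pos: [463.2, 292.4, 88.5]
orientation: [0.701, -0.701, 0.092, -0.092]
wrist_force: [-0.6, 0.6, -6.1]
width: 14.9
```

Run:
```python
from h import *
s=st(); p,d=eyes.read_camera('wrist'); cv2.imwrite('pics/w3.png',p)
p,d=eyes.read_camera('side'); cv2.imwrite('pics/s3.png',cv2.resize(p[80:320,80:360],None,fx=2.5,fy=2.5))
```

```text
t5.22 tcp [463.2 292.4  88.5] jawyaw 75.08 ydir [ 0.  0. -1.] F [-0.64  0.61 -6.12] T [ 0.   -0.04 -0.01] w 14.9 q [ 0.46  0.03  2.    0.    1.11 -0.85]
```

View pics/s3.png

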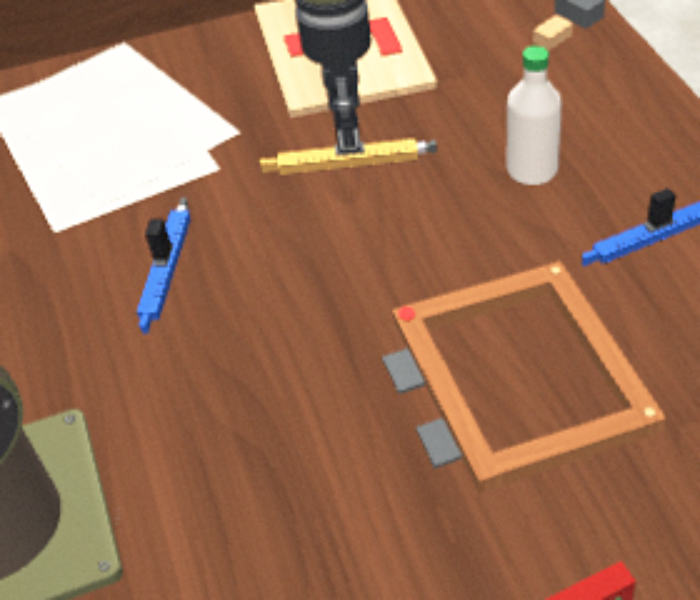

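View pics/w3.png

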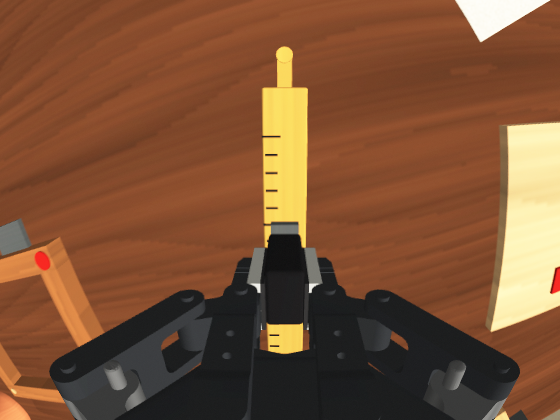

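>>> apply_moves(moves=[[0, 0.175, -0.4, 0, -0.5], [0, 0.175, -0.8, 0, -0.5], [0, 0.175, -1, 0, -0.5], [0, 0.175, -1, 0, -0.5], [0, 0.175, -1, 0, -0.5]])

```text
time_s: 5.95
tcp_pos: [484.9, 184.9, 86.6]
orientation: [-0.686, 0.687, -0.169, 0.168]
wrist_force: [-0.4, 0.2, -5.8]
width: 15.1
```

>>> apply_moves(moves=[[0, 0.175, -1, 0, -0.5], [0, 0.175, -1, 0, -0.5], [0, 0.175, -1, 0, -0.5], [0, 0.175, -1, 0, -0.5], [0, 0.175, -1, 0, -0.6]])

```text
time_s: 6.58
tcp_pos: [506.4, 60.1, 86.6]
orientation: [-0.663, 0.663, -0.246, 0.245]
wrist_force: [0.2, 0.4, -6.3]
width: 14.9
```

>>> apply_moves(moves=[[0, 0.175, -1, 0, -0.54], [0, 0.175, -1, 0, -0.5], [0, 0.175, -1, 0, -0.5], [0, 0.175, -0.5, 0, -0.5], [0, 0.175, -0.22, 0, -0.5]])

```text
time_s: 7.2
tcp_pos: [528.8, -31.7, 87.1]
orientation: [-0.632, 0.632, -0.318, 0.317]
wrist_force: [-0.0, 0.7, -5.6]
width: 15.4
```

Run:
```python
from h import *
c=eyes.calibration('wrist'); s=st(); p,d=eyes.read_camera('wrist'); cv2.imwrite('pics/w4.png',p); np.savez('pics/w4.npz',p=p,d=d,T=c['cam_to_world'])
p,d=eyes.read_camera('top'); cv2.imwrite('pics/top4.png',cv2.resize(p[140:280,220:380],None,fx=4,fy=4))
```

```text
t7.20 tcp [528.8 -31.7  87.1] jawyaw 36.62 ydir [-0.001  0.    -1.   ] F [-0.03  0.72 -5.63] T [ 0.02 -0.01 -0.02] w 15.4 q [-0.16 -0.    2.04  0.    1.11 -0.8 ]
```

View pics/w4.png

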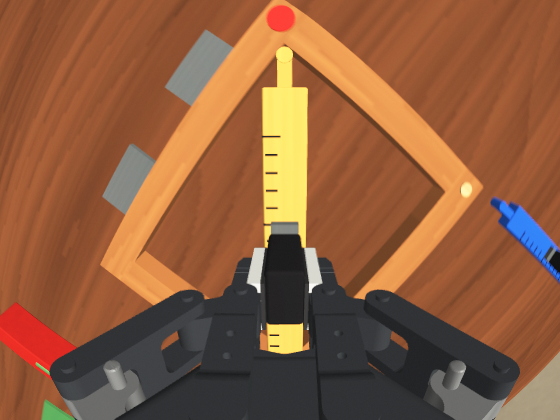

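View pics/top4.png

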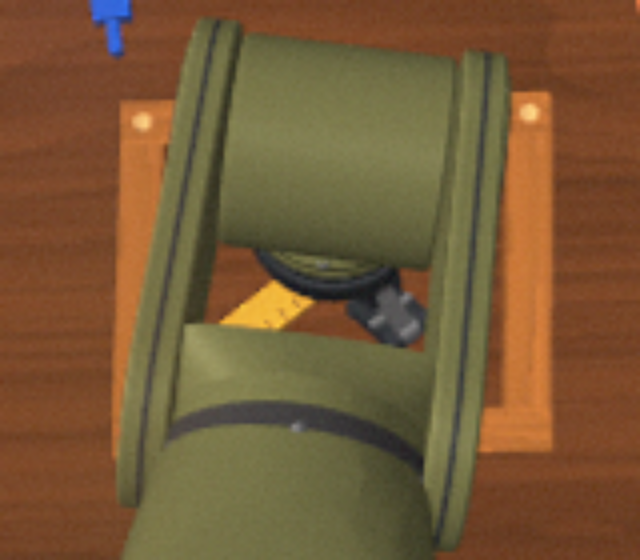

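Run:
```python
from h import *
a=np.load('pics/w4.npz');p=a['p']
cv2.imwrite('pics/w4c.png',cv2.resize(p[0:110,230:340],None,fx=5,fy=5,interpolation=cv2.INTER_CUBIC))
b=np.hstack([p[150:270,395:495],p[200:320,90:190]])
cv2.imwrite('pics/w4d.png',cv2.resize(b,None,fx=4,fy=4,interpolation=cv2.INTER_CUBIC))
```

```text
(no output)
```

View pics/w4c.png

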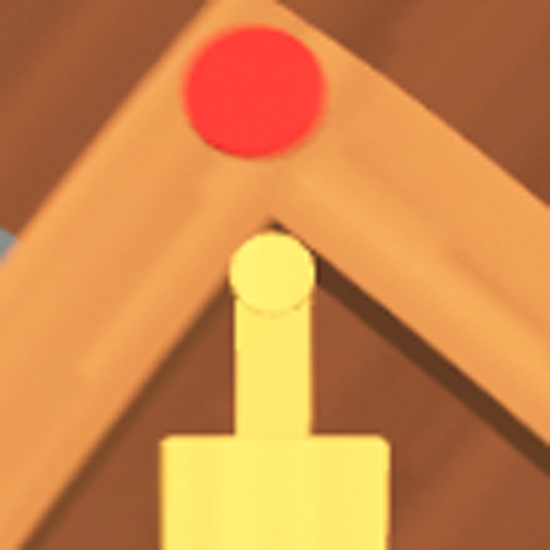

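View pics/w4d.png

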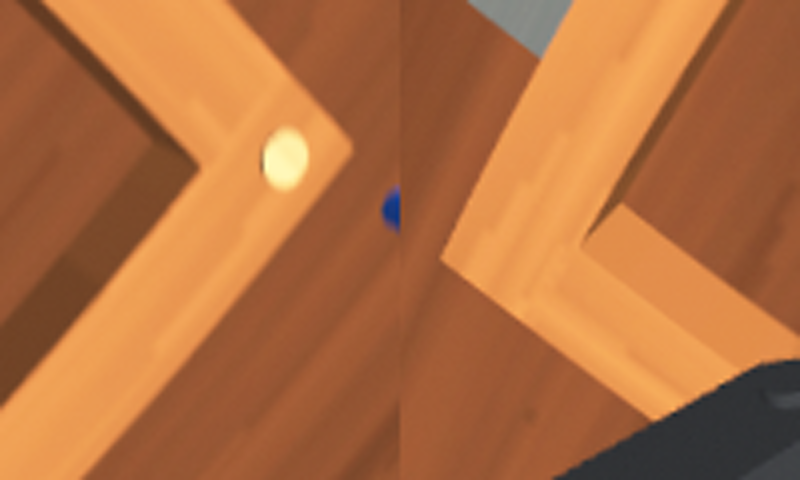

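Run:
```python
from h import *
a=np.load('pics/w4.npz');T=a['T'];c=eyes.calibration('wrist')
NL=wz(230+272/5,218/5,22,c,T)[:2]; FL=wz(395+200/4,150+165/4,22,c,T)[:2]; NR=wz(90+(583-400)/4,200+245/4,22,c,T)[:2]
tail=wz(284.5,54.5,87.1-29+14,c,T)[:2]
print('NL',NL,'FL',FL,'NR',NR,'tail',tail)
f=lambda e:(np.linalg.norm(e).round(1),np.degrees(np.arctan2(e[1],e[0])).round(2))
print('NL-NR',f(NR-NL),'NL-FL',f(FL-NL),'NR-FL',f(FL-NR)); FR=NR+FL-NL; print('FR',FR,'NL-FR',f(FR-NL)); print('tail-NL',f(tail-NL), 'tcp-tail',f(np.array([528.8,-31.7])-tail))
```

```text
NL [458.18704554  61.71923593] FL [608.11474127  54.04199268] NR [ 456.49895519 -128.17499027] tail [468.0108558  48.6967297]
NL-NR (np.float64(189.9), np.float64(-90.51)) NL-FL (np.float64(150.1), np.float64(-2.93)) NR-FL (np.float64(237.0), np.float64(50.24))
FR [ 606.42665091 -135.85223352] NL-FR (np.float64(247.0), np.float64(-53.12))
tail-NL (np.float64(16.3), np.float64(-52.97)) tcp-tail (np.float64(100.8), np.float64(-52.91))
```

>>> apply_moves(moves=[[0, 0, 0, -0.5, 0], [0, 0, 0, -0.8, 0], [0, 0, 0, -0.6, 0], [0, 0, 0, -0.3, 0], [0, 0, 0, -0.06, 0]])

```text
time_s: 7.92
tcp_pos: [528.7, -30.4, 30.4]
orientation: [-0.632, 0.633, -0.316, 0.316]
wrist_force: [-0.6, -0.5, -4.9]
width: 15.0
```

>>> apply_moves(moves=[[0, 0, 0, -0.04, 0], [0, 0, 0, -0.03, 0], [0, 0, 0, 0, 0]])

```text
time_s: 8.3
tcp_pos: [529.4, -30.8, 29.8]
orientation: [0.633, -0.632, 0.316, -0.316]
wrist_force: [0.7, 1.0, -5.9]
width: 15.1
```

>>> apply_moves(moves=[[0, 0, 0, -0.04, 0], [0, 0, 0, 0, 0]])

```text
time_s: 8.55
tcp_pos: [529.6, -30.8, 29.1]
orientation: [0.633, -0.632, 0.316, -0.316]
wrist_force: [-0.0, 0.5, -1.3]
width: 15.0
```

>>> apply_moves(moves=[[0, 0, 0, -0.04, 0], [0, 0, 0, 0, 0]])

```text
time_s: 8.8
tcp_pos: [530.0, -31.3, 29.1]
orientation: [-0.632, 0.633, -0.316, 0.317]
wrist_force: [-4.4, -1.3, 5.6]
width: 15.0
```

>>> apply_moves(moves=[[0, 0, 0, 0.02, 0], [0, -0.048, 0.064, 0, 0], [0, -0.048, 0.064, 0, 0], [0, -0.048, 0.064, 0, 0], [0, -0.048, 0.064, 0, 0]])

```text
time_s: 9.43
tcp_pos: [526.6, -24.9, 29.1]
orientation: [0.633, -0.632, 0.314, -0.318]
wrist_force: [2.9, -4.1, 2.2]
width: 15.1
```

>>> apply_moves(moves=[[0, -0.012, 0.016, 0, 0], [0, -0.012, 0.016, 0, 0], [0, 0, 0, 0, 0]])

```text
time_s: 9.8
tcp_pos: [525.9, -24.0, 29.1]
orientation: [0.633, -0.632, 0.314, -0.318]
wrist_force: [3.3, -3.2, 3.1]
width: 15.2
```

Run:
```python
from h import *
c=eyes.calibration('wrist'); s=st(); p,d=eyes.read_camera('wrist'); 
cv2.imwrite('pics/w5c.png',cv2.resize(p[0:110,230:340],None,fx=5,fy=5,interpolation=cv2.INTER_CUBIC))
```

```text
t9.80 tcp [525.9 -24.   29.1] jawyaw 36.88 ydir [ 0.005 -0.001 -1.   ] F [ 3.31 -3.21  3.06] T [-0.59 -0.44  0.06] w 15.2 q [-0.15  0.07  2.08 -0.    0.99 -0.79]
```

View pics/w5c.png

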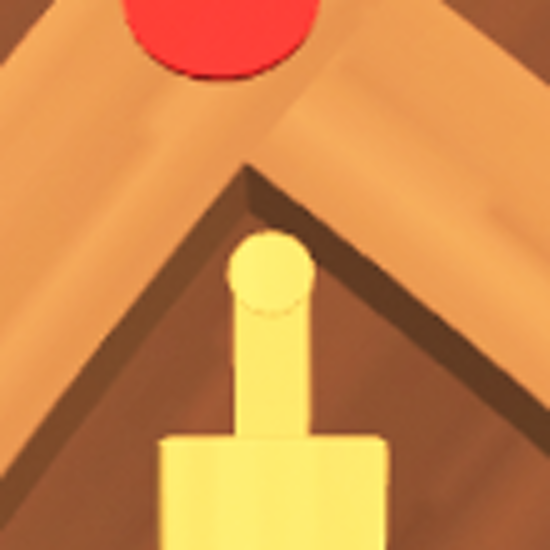

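>>> apply_moves(moves=[[0, -0.024, 0.032, 0, 0], [0, -0.024, 0.032, 0, 0], [0, 0, 0, 0, 0]])

```text
time_s: 10.22
tcp_pos: [524.6, -22.4, 29.1]
orientation: [0.633, -0.632, 0.314, -0.318]
wrist_force: [3.0, -4.1, 2.7]
width: 14.9
```

Run:
```python
from h import *
c=eyes.calibration('wrist'); s=st(); p,d=eyes.read_camera('wrist'); 
cv2.imwrite('pics/w6c.png',cv2.resize(p[0:110,230:340],None,fx=5,fy=5,interpolation=cv2.INTER_CUBIC))
```

```text
t10.22 tcp [524.6 -22.4  29.1] jawyaw 36.88 ydir [ 0.005 -0.001 -1.   ] F [ 2.98 -4.14  2.7 ] T [-0.59 -0.45  0.05] w 14.9 q [-0.14  0.07  2.08 -0.    0.99 -0.79]
```

View pics/w6c.png

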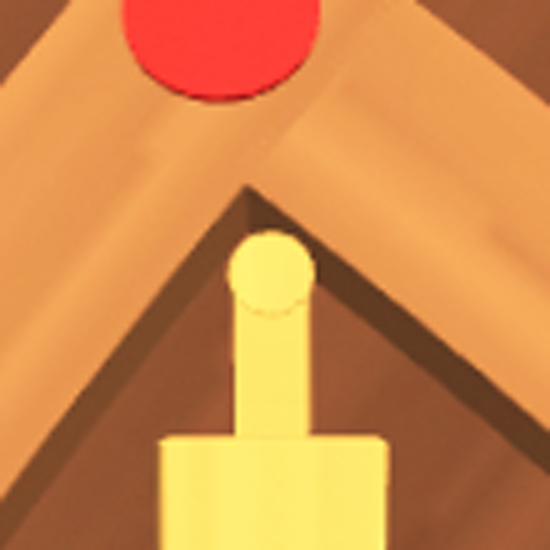

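>>> apply_moves(moves=[[0, -0.024, 0.032, 0, 0], [0, 0, 0, 0, 0]])

```text
time_s: 10.52
tcp_pos: [524.3, -22.1, 29.1]
orientation: [0.633, -0.632, 0.314, -0.318]
wrist_force: [5.0, -6.6, 2.2]
width: 14.8
```

>>> apply_moves(moves=[[0, -0.024, 0.032, 0, 0], [0, 0, 0, 0, 0]])

```text
time_s: 10.78
tcp_pos: [524.3, -21.9, 29.3]
orientation: [0.633, -0.632, 0.313, -0.319]
wrist_force: [7.0, -9.3, 0.1]
width: 15.0
```

Run:
```python
from h import *
c=eyes.calibration('wrist'); s=st(); p,d=eyes.read_camera('wrist'); 
cv2.imwrite('pics/w7c.png',cv2.resize(p[0:110,230:340],None,fx=5,fy=5,interpolation=cv2.INTER_CUBIC))
```

```text
t10.78 tcp [524.3 -21.9  29.3] jawyaw 36.91 ydir [ 0.007 -0.003 -1.   ] F [ 6.99 -9.28  0.08] T [-1.29 -0.85  0.01] w 15.0 q [-0.14  0.06  2.08 -0.    0.99 -0.79]
```

View pics/w7c.png

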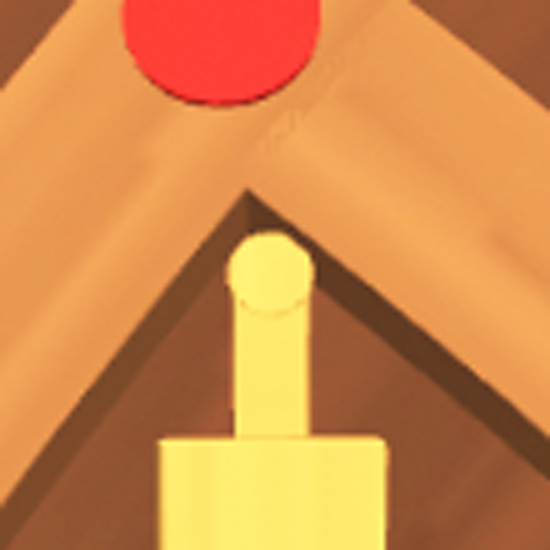

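Run:
```python
from h import *
c=eyes.calibration('wrist'); st()
NL=wz(230+247/5,188/5,22,c)[:2]; tail=wz(230+272/5,(275)/5,14,c)[:2]
f=lambda e:(np.linalg.norm(e).round(1),np.degrees(np.arctan2(e[1],e[0])).round(2))
print(NL,tail,f(tail-NL),'tcp-tail',f(np.array([524.3,-21.9])-tail))
u=np.array([np.cos(np.radians(-0.51)),np.sin(np.radians(-0.51))])  # normal to near bar
w=np.radians(-2.93-90); n2=np.array([np.cos(w),np.sin(w)])
print('dist near bar',(tail-NL)@u,'dist left bar',(tail-NL)@n2)
print([np.round(wproj([NL[0],NL[1],z],c),1) for z in (22,14,0)])
```

```text
t10.82 tcp [524.3 -21.9  29.3] jawyaw 36.90 ydir [ 0.007 -0.003 -1.   ] F [ 5.59 -8.25 -0.07] T [-1.27 -0.83  0.03] w 15.3 q [-0.14  0.06  2.08 -0.    0.99 -0.79]
[457.31618513  62.02557499] [463.37030984  57.79360787] (np.float64(7.4), np.float64(-34.95)) tcp-tail (np.float64(100.3), np.float64(-52.6))
dist near bar 6.091553873648741 dist left bar 3.916972998484724
[array([279.4,  37.6]), array([279.6,  41.1]), array([279.9,  46.6])]
```

>>> apply_moves(moves=[[0, 0.012, -0.06, 0, 0], [0, -0.05, 0, 0, 0], [0, -0.05, 0, 0, 0], [0, 0, 0, 0, 0]])

```text
time_s: 11.32
tcp_pos: [521.9, -22.3, 29.2]
orientation: [0.633, -0.632, 0.314, -0.319]
wrist_force: [5.6, -3.7, 0.5]
width: 14.7
```

```bash
cat >> h.py <<'E'
def wsnap(name,x0,x1,y0,y1,k):
    c=eyes.calibration('wrist'); s=st(); p,d=eyes.read_camera('wrist'); np.savez('pics/'+name+'.npz',p=p,d=d,T=c['cam_to_world'])
    cv2.imwrite('pics/'+name+'.png',cv2.resize(p[y0:y1,x0:x1],None,fx=k,fy=k,interpolation=cv2.INTER_CUBIC))
E
python3 -c "
from h import *
wsnap('w8',230,340,0,110,5)"
```

```text
t11.32 tcp [521.9 -22.3  29.2] jawyaw 36.83 ydir [ 0.007 -0.001 -1.   ] F [ 5.57 -3.75  0.52] T [-0.55 -0.91 -0.15] w 14.7 q [-0.15  0.06  2.09  0.    0.99 -0.79]
```

View pics/w8.png

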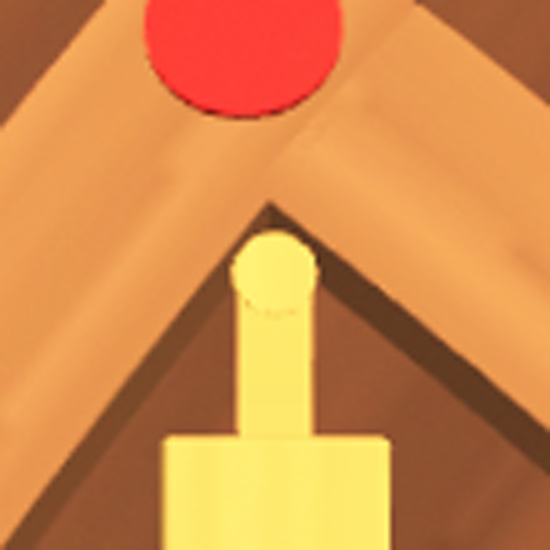

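>>> apply_moves(moves=[[0, -0.01, 0.05, 0, 0], [0, 0, 0, 0, 0]])

```text
time_s: 11.62
tcp_pos: [522.0, -22.0, 29.3]
orientation: [0.633, -0.632, 0.313, -0.319]
wrist_force: [6.0, -9.2, 0.6]
width: 15.1
```

```bash
cat >> h.py <<'E'
def seat(cu,cv_,tu,tv,tcp,which='NL'):
    c=eyes.calibration('wrist')
    C=wz(cu,cv_,22,c)[:2]; t=wz(tu,tv,14,c)[:2]
    u=np.array([np.cos(np.radians(-0.51)),np.sin(np.radians(-0.51))]); w=np.radians(-2.93-90 if which=='NL' else -2.93+90); n2=np.array([np.cos(w),np.sin(w)])
    e=np.array(tcp)-t
    print('C',C.round(1),'tail',t.round(1),'dnear %.2f dside %.2f'%((t-C)@u,(t-C)@n2),'tcp-tail %.1f'%np.linalg.norm(e),np.degrees(np.arctan2(e[1],e[0])).round(2))
E
python3 -c "
from h import *
wsnap('w9',230,340,0,110,5)
seat(230+269/5,203/5,230+275/5,275/5,st()['tcp_pos'][:2])"
```

```text
t11.62 tcp [522.  -22.   29.3] jawyaw 36.88 ydir [ 0.008 -0.003 -1.   ] F [ 5.98 -9.23  0.63] T [-1.21 -0.95 -0.  ] w 15.1 q [-0.14  0.06  2.09 -0.    0.99 -0.79]
t11.68 tcp [522.  -22.   29.2] jawyaw 36.88 ydir [ 0.008 -0.003 -1.   ] F [ 7.48 -8.49 -0.19] T [-1.24 -0.97 -0.03] w 14.9 q [-0.14  0.06  2.09 -0.    0.99 -0.79]
C [457.5  62. ] tail [461.4  57.9] dnear 3.84 dside 3.89 tcp-tail 100.3 -52.82
```

View pics/w9.png

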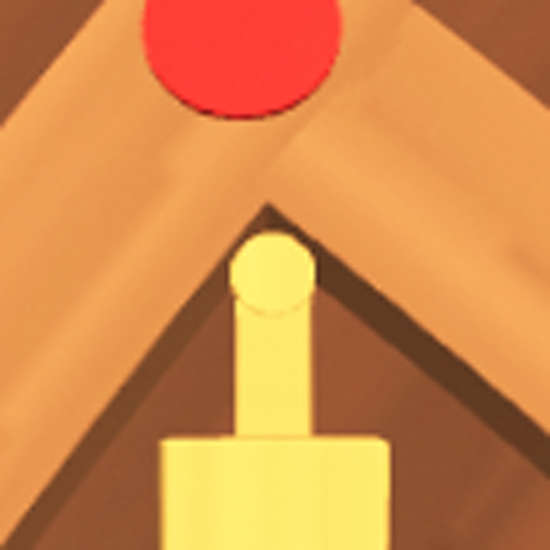

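>>> apply_moves(moves=[[0, 0.06, -0.08, -0.015, 0], [0, 0.119, -0.161, 0, 0], [0, 0.119, -0.161, 0, 0], [0, 0.119, -0.161, 0, 0], [0, 0, 0, 0, 0]])

```text
time_s: 12.3
tcp_pos: [531.2, -34.3, 29.1]
orientation: [0.633, -0.631, 0.315, -0.318]
wrist_force: [1.2, -0.3, 6.9]
width: 15.3
```

```bash
python3 -c "
from h import *
wsnap('w10',150,420,0,270,2.5)"
```

```text
t12.30 tcp [531.2 -34.3  29.1] jawyaw 36.84 ydir [ 0.004  0.001 -1.   ] F [ 1.16 -0.28  6.95] T [-0.11 -0.14 -0.05] w 15.3 q [-0.17  0.08  2.06  0.    0.99 -0.81]
```

View pics/w10.png

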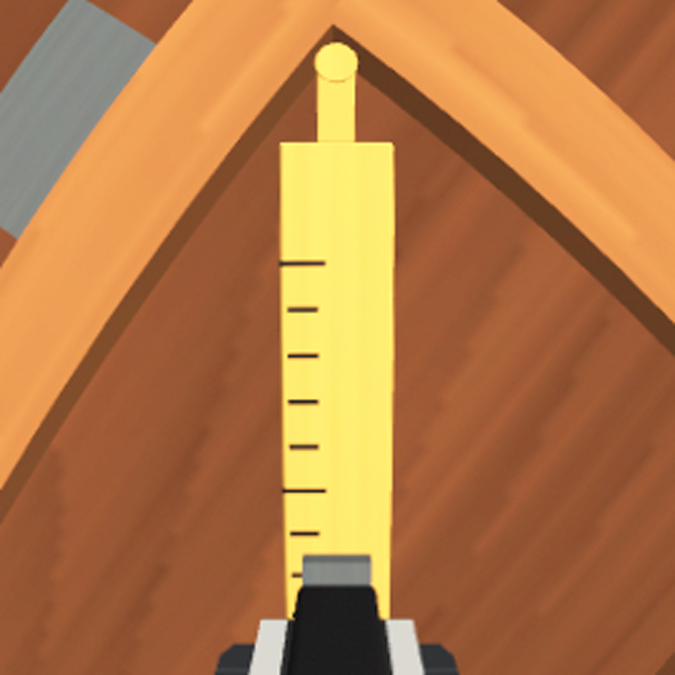

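>>> apply_moves(moves=[[0, 0.119, -0.161, 0.01, 0], [0, 0.119, -0.161, 0, 0], [0, 0.119, -0.161, 0, 0], [0, 0.048, -0.064, 0, 0], [0, 0, 0, 0, 0]])

```text
time_s: 12.98
tcp_pos: [541.2, -47.6, 29.1]
orientation: [0.633, -0.631, 0.315, -0.317]
wrist_force: [1.8, 0.5, 5.8]
width: 14.8
```

```bash
python3 -c "
from h import *
wsnap('w11',150,420,0,270,2.5)
import numpy as np
print(np.hypot(*(bot.get_state()['tcp_pos'][:2]-[522,-22])))"
```

```text
t12.97 tcp [541.2 -47.6  29.1] jawyaw 36.84 ydir [ 0.004  0.001 -1.   ] F [1.76 0.54 5.84] T [ 0.1  -0.24  0.01] w 14.8 q [-0.19  0.11  2.04  0.    0.99 -0.83]
31.959034791769387
```

View pics/w11.png

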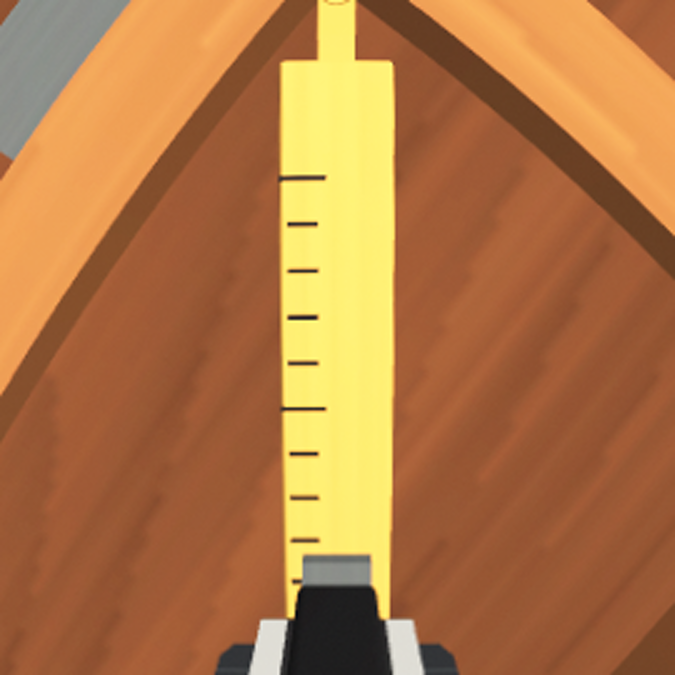

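>>> apply_moves(moves=[[0, 0.048, -0.064, 0, 0], [0, 0.048, -0.064, 0, 0], [0, 0, 0, 0, 0]])

```text
time_s: 13.4
tcp_pos: [543.4, -50.7, 29.0]
orientation: [0.633, -0.631, 0.316, -0.317]
wrist_force: [1.5, 1.6, 6.2]
width: 14.8
```

>>> apply_moves(moves=[[0, 0.024, -0.032, 0, 0], [0, 0, 0, 0, 0]])

```text
time_s: 13.65
tcp_pos: [544.0, -51.4, 29.1]
orientation: [0.633, -0.631, 0.316, -0.317]
wrist_force: [1.0, 2.0, 6.3]
width: 15.1
```

>>> apply_moves(moves=[[0, 0.024, -0.032, 0, 0], [0, 0, 0, 0, 0]])

```text
time_s: 13.9
tcp_pos: [544.6, -52.1, 29.1]
orientation: [0.633, -0.631, 0.316, -0.317]
wrist_force: [2.1, 2.2, 5.4]
width: 15.2
```

>>> apply_moves(moves=[[0, 0.024, -0.032, 0, 0], [0, 0, 0, 0, 0]])

```text
time_s: 14.15
tcp_pos: [544.8, -52.5, 29.1]
orientation: [0.634, -0.631, 0.316, -0.317]
wrist_force: [-0.4, 3.8, 8.6]
width: 15.5
```

>>> apply_moves(moves=[[0, 0.024, -0.032, 0, 0], [0, 0, 0, 0, 0]])

```text
time_s: 14.4
tcp_pos: [545.0, -52.7, 29.1]
orientation: [0.634, -0.631, 0.317, -0.316]
wrist_force: [-2.0, 6.7, 10.3]
width: 15.1
```

Run:
```python
from h import *
st()
p,d=eyes.read_camera('side'); cv2.imwrite('pics/s5.png',cv2.resize(p[170:290,220:360],None,fx=5,fy=5,interpolation=cv2.INTER_CUBIC))
```

```text
t14.40 tcp [545.  -52.7  29.1] jawyaw 36.82 ydir [ 0.001  0.004 -1.   ] F [-1.99  6.69 10.29] T [ 0.77  0.31 -0.05] w 15.1 q [-0.2   0.12  2.03  0.    1.   -0.84]
```

View pics/s5.png

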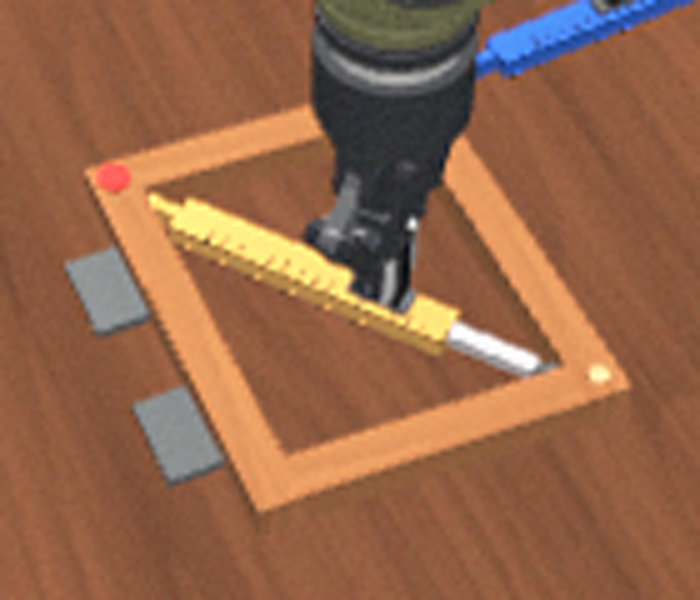

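>>> apply_moves(moves=[[0, 0, 0, 0.03, 0], [0, 0, 0, 0, 0], [0.5, 0, 0, 0, 0], [0.5, 0, 0, 0, 0], [0.5, 0, 0, 0, 0]])

```text
time_s: 15.08
tcp_pos: [543.8, -54.6, 28.0]
orientation: [-0.632, 0.632, -0.317, 0.316]
wrist_force: [-0.2, -0.7, -0.2]
width: 42.7
```

>>> apply_moves(moves=[[0.5, 0, 0, 0.6, 0], [0.5, 0, 0, 1, 0], [0.5, 0, 0, 1, 0], [0.5, 0, 0, 1, 0], [0.5, 0, 0, 1, 0]])

```text
time_s: 15.7
tcp_pos: [544.4, -54.8, 145.5]
orientation: [0.633, -0.632, 0.316, -0.317]
wrist_force: [0.3, 0.2, 0.2]
width: 42.8
```

>>> apply_moves(moves=[[0.5, 0, 0, 1, 0], [0.5, 0, 0, 0.4, 0], [0.5, 0, 0, 0, 0]])

```text
time_s: 16.08
tcp_pos: [544.6, -54.8, 179.5]
orientation: [0.633, -0.632, 0.316, -0.317]
wrist_force: [-0.2, 0.1, 0.4]
width: 42.2
```

```bash
python3 -c "
from h import *
wsnap('w12',0,560,0,420,1.4)"
```

```text
t16.07 tcp [544.6 -54.8 179.5] jawyaw 36.87 ydir [ 0.002 -0.    -1.   ] F [-0.21  0.1   0.4 ] T [ 0.04 -0.04  0.06] w 42.2 q [-0.2  -0.07  1.93  0.    1.27 -0.84]
```

View pics/w12.png

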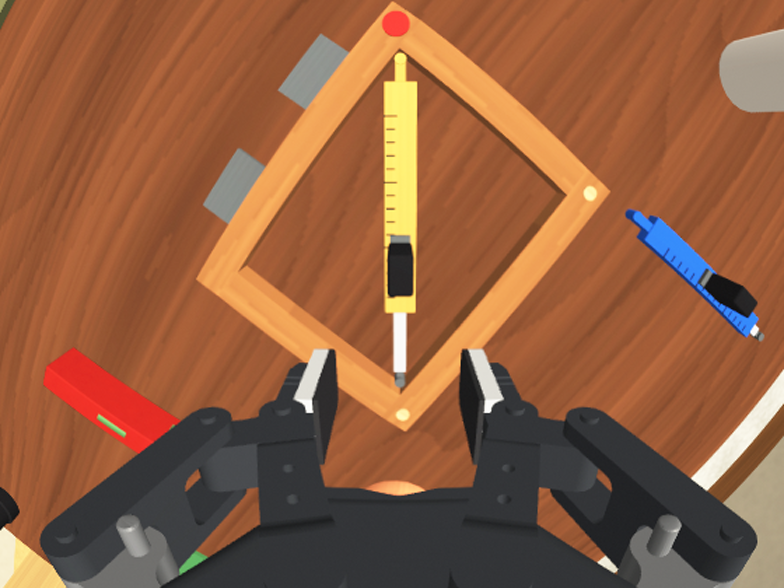

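Run:
```python
from h import *
p=np.load('pics/w12.npz')['p']
b=np.hstack([p[20:90,250:320],p[230:300,250:320]])
cv2.imwrite('pics/w12c.png',cv2.resize(b,None,fx=5.6,fy=5.6,interpolation=cv2.INTER_CUBIC))
```

```text
(no output)
```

View pics/w12c.png

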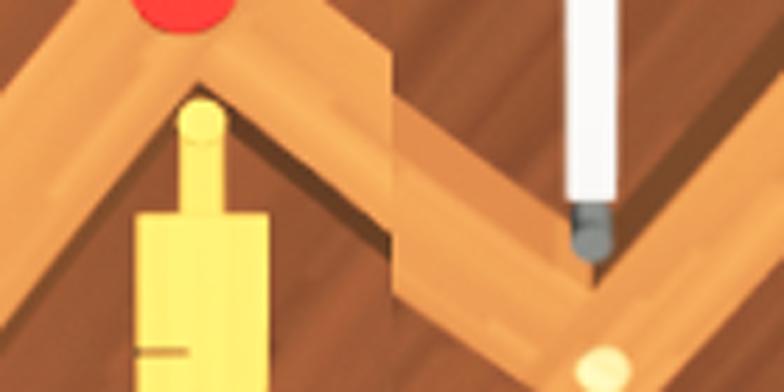

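```bash
cat >> h.py <<'E'
U=np.array([np.cos(np.radians(-0.51)),np.sin(np.radians(-0.51))])
N2=np.array([np.cos(np.radians(-92.93)),np.sin(np.radians(-92.93))]) # from left bar inward
E
python3 - <<'E'
from h import *
a=np.load('pics/w12.npz');T=a['T'];c=eyes.calibration('wrist')
k=5.6
NL=wz(250+197/k,20+84/k,22,c,T)[:2]; tail=wz(250+202/k,20+121/k,14,c,T)[:2]
FR=wz(250+(594-392)/k,230+290/k,22,c,T)[:2]; tip=wz(250+(593-392)/k,230+241/k,13,c,T)[:2]
print(NL,tail,FR,tip,np.linalg.norm(FR-NL),np.linalg.norm(tip-tail))
print('tail',(tail-NL)@U,(tail-NL)@N2,'tip',-(tip-FR)@U,-(tip-FR)@N2)
g0=wz(388/1.4,260/1.4,62,c,T);g1=wz(401/1.4,296/1.4,62,c,T);print(g1, np.linalg.norm(g1[:2]-tail)-13)
E
```

```text
[457.64122663  61.04797856] [461.14368993  57.80997157] [ 606.33333498 -135.14584392] [ 602.74153013 -130.62701029] 246.17343289689742 235.70838865478242
tail 3.531146253564149 3.054742608280731 tip 3.6318849746346724 4.329328093630435
[551.61147204 -62.45554331  62.        ] 137.4932346306542
```

>>> apply_moves(moves=[[0.5, 0, 0, -1, 0], [0.5, 0, 0, -1, 0], [0.5, 0, 0, -1, 0], [0.5, 0, 0, -1, 0], [0.5, 0, 0, -1, 0]], grip_force=40)

```text
time_s: 16.75
tcp_pos: [542.9, -54.5, 51.0]
orientation: [-0.632, 0.633, -0.317, 0.315]
wrist_force: [-0.2, -0.4, 0.0]
width: 42.6
```

>>> apply_moves(moves=[[0.5, 0, 0, -0.7, 0], [0.5, 0, 0, -0.3, 0], [0, 0, 0, 0, 0], [0, 0, 0, 0, 0], [0, 0, 0, 0, 0]])

```text
time_s: 17.38
tcp_pos: [545.0, -54.7, 29.1]
orientation: [0.633, -0.632, 0.316, -0.317]
wrist_force: [2.7, -0.1, -3.4]
width: 15.6
```

>>> apply_moves(moves=[[0, 0, 0, -0.03, 0], [0, -0.119, 0.161, 0, 0], [0, -0.119, 0.161, 0, 0], [0, -0.119, 0.161, 0, 0], [0, -0.119, 0.161, 0, 0]])

```text
time_s: 18.0
tcp_pos: [533.2, -38.6, 29.0]
orientation: [0.633, -0.632, 0.315, -0.317]
wrist_force: [2.0, -1.2, 5.0]
width: 15.1
```

>>> apply_moves(moves=[[0, -0.119, 0.161, 0, 0], [0, -0.119, 0.161, 0, 0], [0, -0.095, 0.128, 0, 0], [0, -0.048, 0.064, 0, 0], [0, 0, 0, 0, 0]])

```text
time_s: 18.62
tcp_pos: [523.5, -25.6, 29.0]
orientation: [0.633, -0.632, 0.315, -0.317]
wrist_force: [0.6, 0.3, 6.8]
width: 15.7
```

>>> apply_moves(moves=[[0, -0.072, 0.096, 0, 0], [0, 0, 0, 0, 0], [0, 0, 0, 0.4, 0], [0, 0, 0, 0.8, 0], [0, 0, 0, 0.9, 0]], grip_force=70)

```text
time_s: 19.25
tcp_pos: [517.9, -22.7, 77.7]
orientation: [-0.632, 0.633, -0.318, 0.314]
wrist_force: [-0.6, -0.7, -5.5]
width: 15.5
```

>>> apply_moves(moves=[[0, 0, 0, 0.3, 0.4], [0, 0, 0, 0, 0.7], [0, 0, 0, 0, 1], [0, 0, 0, 0, 1], [0, 0, 0, 0, 1]])

```text
time_s: 19.88
tcp_pos: [518.8, -22.9, 85.2]
orientation: [-0.679, 0.679, -0.199, 0.195]
wrist_force: [-0.1, 0.6, -7.1]
width: 14.8
```

>>> apply_moves(moves=[[0, 0, 0, 0, 1], [0, 0, 0, 0, 1], [0, 0, 0, 0, 1], [0, 0, 0, 0, 1], [0, 0, 0, 0, 1]])

```text
time_s: 20.5
tcp_pos: [518.8, -22.9, 85.2]
orientation: [0.706, -0.706, 0.047, -0.044]
wrist_force: [0.0, -1.1, -6.0]
width: 15.2
```

>>> apply_moves(moves=[[0, 0, 0, 0, 1], [0, 0, 0, 0, 1], [0, 0, 0, 0, 1], [0, 0, 0, 0, 1], [0, 0, 0, 0, 1]])

```text
time_s: 21.12
tcp_pos: [518.8, -22.9, 85.2]
orientation: [0.699, -0.698, -0.107, 0.11]
wrist_force: [-0.1, -0.5, -6.6]
width: 15.2
```

>>> apply_moves(moves=[[0, 0, 0, 0, 1], [0, 0, 0, 0, 1], [0, 0, 0, 0, 1], [0, 0, 0, 0, 1], [0, 0, 0, 0, 1]])

```text
time_s: 21.75
tcp_pos: [518.8, -22.9, 85.2]
orientation: [0.66, -0.658, -0.256, 0.259]
wrist_force: [-0.3, -0.2, -6.4]
width: 15.4
```

>>> apply_moves(moves=[[0, 0, 0, 0, 1], [0, 0, 0, 0, 0.64], [0, 0, 0, 0, 0]])

```text
time_s: 22.12
tcp_pos: [519.1, -23.0, 85.6]
orientation: [0.64, -0.638, -0.301, 0.303]
wrist_force: [0.0, 0.1, -6.5]
width: 15.1
```

```bash
python3 -c "
from h import *
wsnap('w13',0,560,0,420,1.4)"
```

```text
t22.12 tcp [519.1 -23.   85.6] jawyaw 140.60 ydir [-0.004  0.001 -1.   ] F [ 0.02  0.05 -6.49] T [-0.06  0.04  0.02] w 15.1 q [-0.15 -0.02  2.06  0.    1.11 -2.6 ]
```

View pics/w13.png

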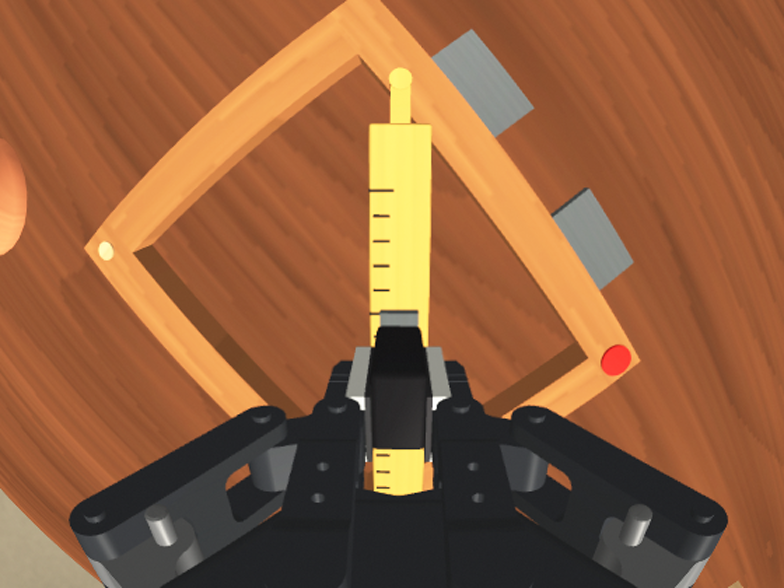

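>>> apply_moves(moves=[[0, 0.236, -0.296, 0, 0], [0, 0.236, -0.296, -0.4, 0], [0, 0, 0, -0.6, 0], [0, 0, 0, -0.5, 0], [0, 0, 0, 0, 0]])

```text
time_s: 22.8
tcp_pos: [530.9, -37.8, 47.8]
orientation: [0.64, -0.638, -0.301, 0.303]
wrist_force: [-0.4, -0.4, -6.0]
width: 15.1
```

```bash
python3 -c "
from h import *
wsnap('w14',0,560,0,420,1.4)"
```

```text
t22.80 tcp [530.9 -37.8  47.8] jawyaw 140.57 ydir [-0.005  0.001 -1.   ] F [-0.42 -0.43 -5.98] T [ 0.02 -0.06  0.02] w 15.1 q [-0.17  0.06  2.05  0.    1.04 -2.63]
```

View pics/w14.png

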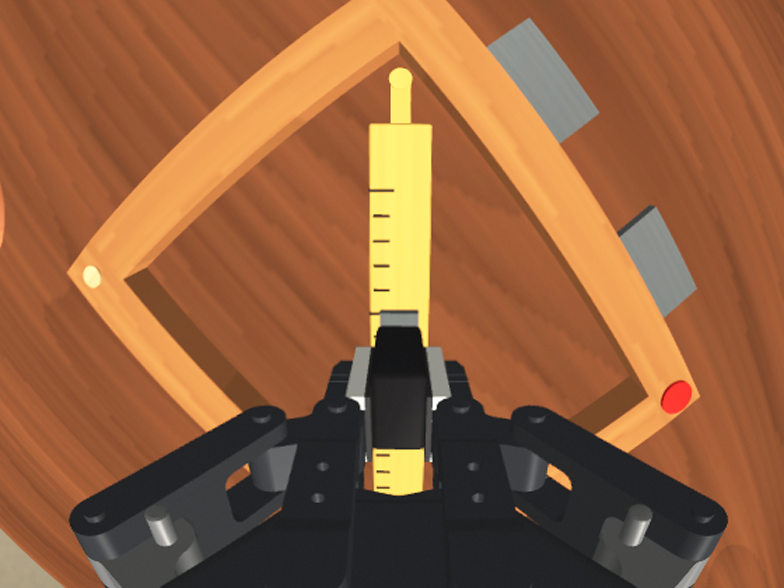

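Run:
```python
from h import *
a=np.load('pics/w14.npz');T=a['T'];c=eyes.calibration('wrist')
NR=wz(399/1.4,43/1.4,22,c,T)[:2]; tail=wz(400/1.4,77/1.4,32.8,c,T)[:2]
e=np.array([530.9,-37.8])-tail
print(NR,tail,'dnear',(tail-NR)@U,'dside',-(tail-NR)@N2,np.linalg.norm(e),np.degrees(np.arctan2(e[1],e[0])))
```

```text
[ 456.12379615 -127.50652245] [ 465.60827996 -115.53334768] dnear 9.37753410888894 dside 12.442330163470604 101.51592016641989 49.971595583493354
```

>>> apply_moves(moves=[[0, 0, 0, -0.5, 0], [0, 0, 0, -0.2, 0], [0, 0, 0, -0.04, 0], [0, 0, 0, 0, 0]])

```text
time_s: 23.35
tcp_pos: [532.8, -38.1, 32.2]
orientation: [0.639, -0.639, -0.302, 0.302]
wrist_force: [-1.0, 1.1, -1.3]
width: 15.2
```

>>> apply_moves(moves=[[0, 0, 0, 0, 0]])

```text
time_s: 23.48
tcp_pos: [532.8, -38.1, 32.1]
orientation: [0.639, -0.639, -0.302, 0.302]
wrist_force: [-1.7, 0.9, -0.5]
width: 15.1
```

```bash
python3 -c "
from h import *
wsnap('w15',200,360,0,160,4)
p,d=eyes.read_camera('side'); cv2.imwrite('pics/s15.png',cv2.resize(p[170:290,220:360],None,fx=5,fy=5,interpolation=cv2.INTER_CUBIC))"
```

```text
t23.48 tcp [532.8 -38.1  32.1] jawyaw 140.56 ydir [ 0.  0. -1.] F [-1.71  0.92 -0.46] T [-0.17  0.69 -0.22] w 15.1 q [-0.17  0.08  2.06  0.    1.   -2.63]
```

View pics/s15.png

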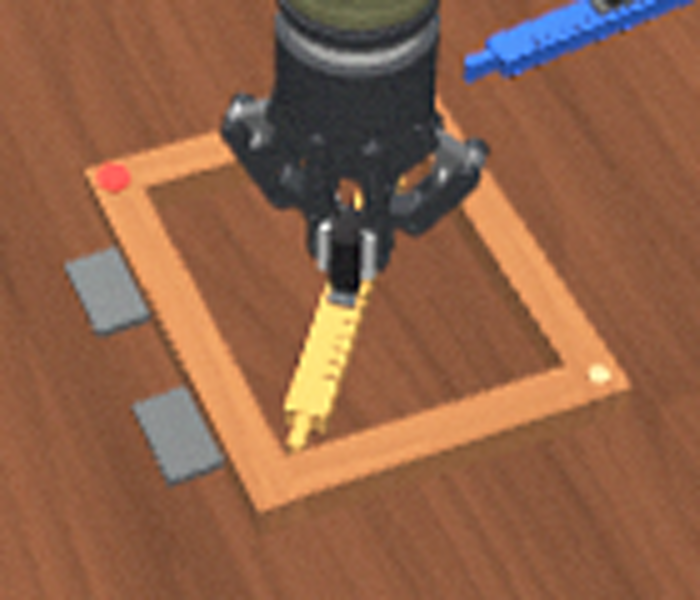

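View pics/w15.png

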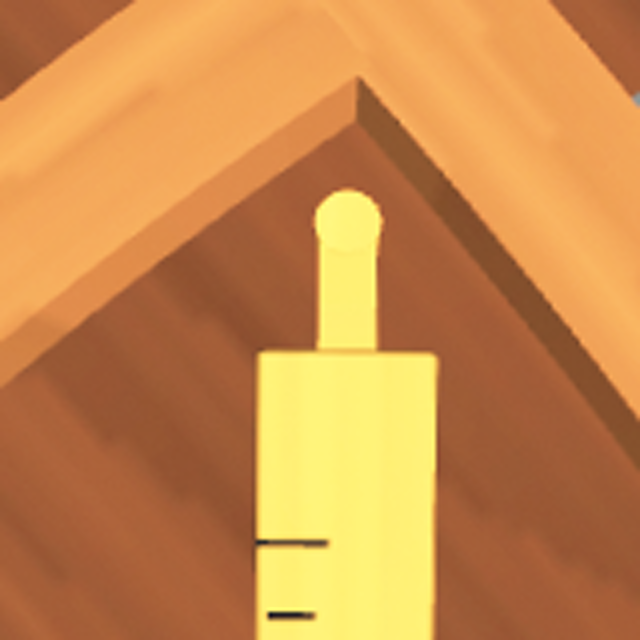

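>>> apply_moves(moves=[[0, 0, 0, 0, 0], [0, 0, 0, -0.04, 0], [0, 0, 0, 0, 0]], grip_force=20)

```text
time_s: 23.95
tcp_pos: [533.2, -37.9, 31.1]
orientation: [-0.639, 0.639, 0.302, -0.302]
wrist_force: [-1.4, 3.1, 2.1]
width: 14.8
```

>>> apply_moves(moves=[[0, 0, 0, -0.04, 0], [0, 0, 0, 0, 0]])

```text
time_s: 24.2
tcp_pos: [533.5, -37.8, 30.2]
orientation: [-0.639, 0.639, 0.303, -0.301]
wrist_force: [-0.7, 6.3, 3.9]
width: 15.0
```

>>> apply_moves(moves=[[0, 0, 0, -0.04, 0], [0, 0, 0, 0, 0]])

```text
time_s: 24.45
tcp_pos: [533.7, -37.9, 29.3]
orientation: [-0.639, 0.64, 0.303, -0.301]
wrist_force: [0.1, 5.3, 4.1]
width: 15.2
```

>>> apply_moves(moves=[[0.4, 0, 0, 0, 0], [0.4, 0, 0, 0.08, 0], [0.4, 0, 0, 0, 0]])

```text
time_s: 24.82
tcp_pos: [533.0, -38.5, 30.8]
orientation: [-0.639, 0.64, 0.302, -0.302]
wrist_force: [0.5, -0.5, 0.1]
width: 34.2
```

```bash
python3 -c "
from h import *
wsnap('w16',200,360,0,160,4)"
```

```text
t24.82 tcp [533.  -38.5  30.8] jawyaw 140.58 ydir [ 0.001 -0.    -1.   ] F [ 0.54 -0.51  0.1 ] T [-0.01  0.02  0.  ] w 34.2 q [-0.17  0.09  2.06 -0.    1.   -2.63]
```

View pics/w16.png

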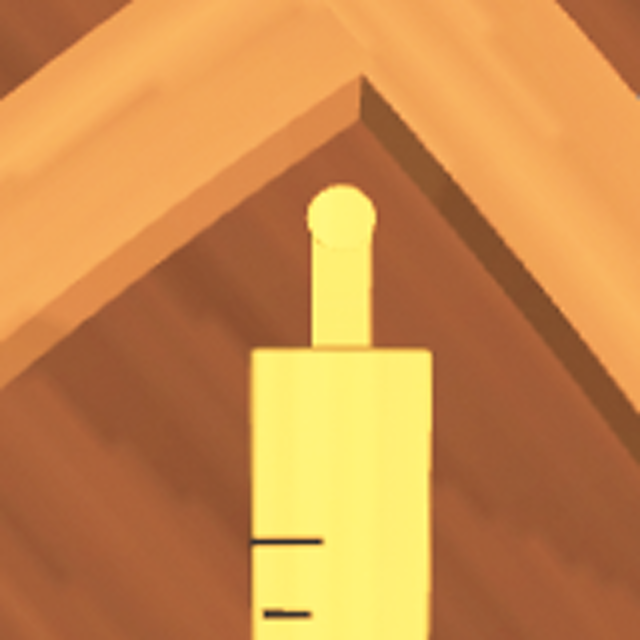

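>>> apply_moves(moves=[[0.4, 0, 0, -0.06, 0], [0, 0, 0, 0, 0], [0, 0, 0, 0, 0], [0, 0, 0, 0, 0]], grip_force=40)

```text
time_s: 25.38
tcp_pos: [532.8, -38.3, 29.0]
orientation: [-0.639, 0.639, 0.302, -0.302]
wrist_force: [0.8, -1.1, -1.4]
width: 15.3
```

Run:
```python
from h import *
a=np.load('pics/w16.npz');T=a['T'];c=eyes.calibration('wrist')
NR=wz(200+361/4,76/4,22,c,T)[:2]; tail=wz(200+342/4,218/4,14,c,T)[:2]
e=np.array([533,-38.5])-tail
print(NR,tail,'dnear',(tail-NR)@U,'dside',-(tail-NR)@N2,np.linalg.norm(e),np.degrees(np.arctan2(e[1],e[0])))
st()
```

```text
[ 455.60734527 -127.91911214] [ 467.57218903 -116.7831327 ] dnear 11.865247734020999 dside 11.733014997989574 102.02473873443829 50.11165298613654
t25.38 tcp [532.8 -38.3  29. ] jawyaw 140.57 ydir [ 0. -0. -1.] F [ 0.78 -1.07 -1.44] T [-0.15 -0.12 -0.02] w 15.3 q [-0.17  0.09  2.06 -0.    1.   -2.63]
```

>>> apply_moves(moves=[[0, 0, 0, -0.02, 0], [0, -0.08, -0.076, 0, 0], [0, -0.08, -0.076, 0, 0], [0, -0.08, -0.076, 0, 0], [0, 0, 0, 0, 0]])

```text
time_s: 26.0
tcp_pos: [527.0, -44.0, 29.0]
orientation: [-0.639, 0.639, 0.302, -0.302]
wrist_force: [0.7, 2.6, 0.3]
width: 15.7
```

```bash
python3 -c "
from h import *
wsnap('w17',200,360,0,160,4)"
```

```text
t26.00 tcp [527. -44.  29.] jawyaw 140.56 ydir [ 0.001 -0.    -1.   ] F [0.74 2.56 0.33] T [ 0.37 -0.3  -0.01] w 15.7 q [-0.18  0.08  2.07  0.    0.99 -2.64]
```

View pics/w17.png

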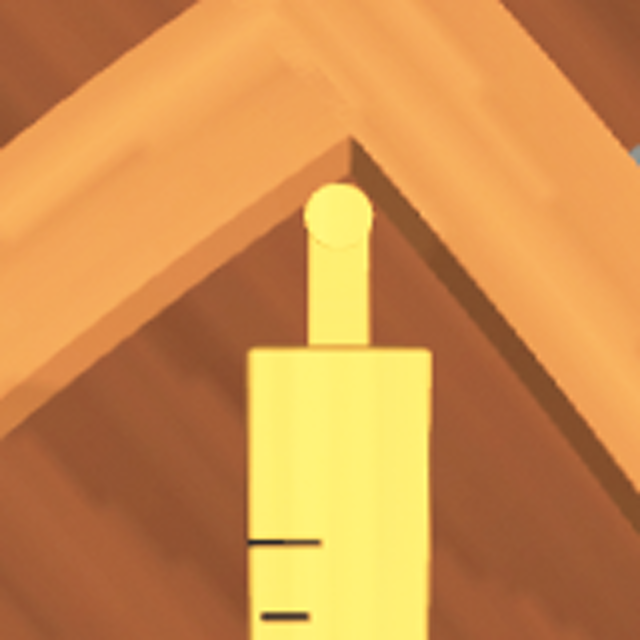

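>>> apply_moves(moves=[[0, -0.04, -0.035, 0, 0], [0, -0.04, -0.035, 0, 0], [0, 0, 0, 0, 0]])

```text
time_s: 26.42
tcp_pos: [525.1, -45.7, 29.0]
orientation: [-0.639, 0.64, 0.302, -0.302]
wrist_force: [3.5, 2.4, 1.6]
width: 15.4
```

```bash
python3 -c "
from h import *
wsnap('w18',200,360,0,160,4)"
```

```text
t26.43 tcp [525.1 -45.7  29. ] jawyaw 140.57 ydir [ 0.001 -0.    -1.   ] F [3.47 2.37 1.64] T [ 0.48 -0.41 -0.03] w 15.4 q [-0.19  0.07  2.07  0.    0.99 -2.64]
```

View pics/w18.png

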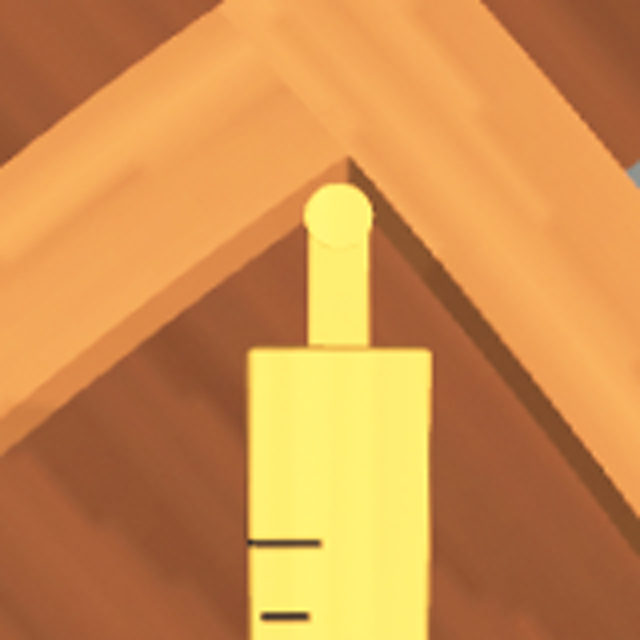

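Run:
```python
from h import *
c=eyes.calibration('wrist')
for f,cc,tt,tcp in (('w18',(347,157),(339,216),(525.1,-45.7)),):
    a=np.load(f'pics/{f}.npz');T=a['T']
    NR=wz(200+cc[0]/4,cc[1]/4,22,c,T)[:2]; tail=wz(200+tt[0]/4,tt[1]/4,14,c,T)[:2]
    e=np.array(tcp)-tail
    print(NR,tail,'dnear',(tail-NR)@U,'dside',-(tail-NR)@N2,np.linalg.norm(e),np.degrees(np.arctan2(e[1],e[0])))
```

```text
[ 455.70426735 -127.91112627] [ 460.00730813 -124.09511397] dnear 4.268903748225034 dside 4.030977378646667 101.89628270512348 50.29661930723221
```

>>> apply_moves(moves=[[0, -0.04, -0.035, 0, 0], [0, 0, 0, 0, 0]])

```text
time_s: 26.72
tcp_pos: [524.7, -46.0, 29.0]
orientation: [-0.639, 0.639, 0.303, -0.301]
wrist_force: [6.0, 4.8, -0.5]
width: 15.6
```

>>> apply_moves(moves=[[0, 0.06, 0.075, -0.03, 0], [0, 0.127, 0.155, 0, 0], [0, 0.127, 0.155, 0, 0], [0, 0.127, 0.155, 0, 0], [0, 0, 0, 0, 0]])

```text
time_s: 27.35
tcp_pos: [535.1, -33.5, 29.0]
orientation: [-0.639, 0.64, 0.302, -0.302]
wrist_force: [1.3, 1.0, 7.9]
width: 15.0
```

```bash
python3 -c "
from h import *
wsnap('w19',200,360,0,160,4)
print(np.hypot(*(bot.get_state()['tcp_pos'][:2]-[524.7,-46])))"
```

```text
t27.35 tcp [535.1 -33.5  29. ] jawyaw 140.60 ydir [-0.    -0.001 -1.   ] F [1.26 1.03 7.91] T [ 0.23 -0.01 -0.04] w 15.0 q [-0.16  0.09  2.05 -0.    1.   -2.62]
16.232526930444703
```

View pics/w19.png

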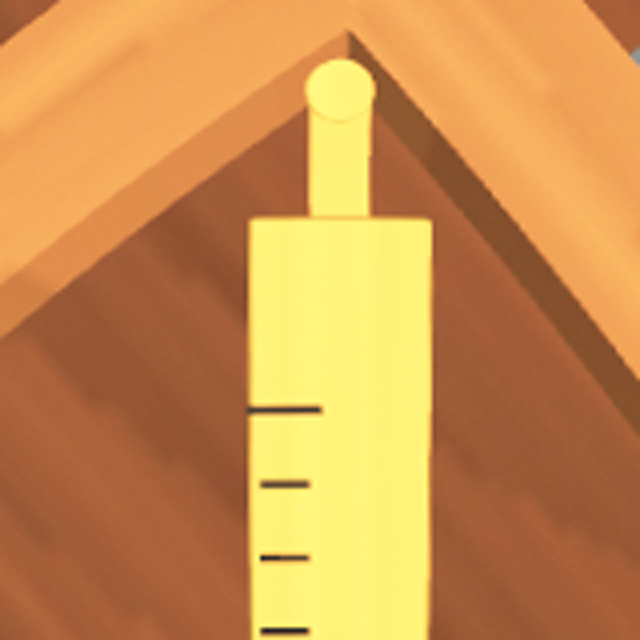

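>>> apply_moves(moves=[[0, 0.1, 0.124, 0.015, 0], [0, 0.1, 0.124, 0, 0], [0, 0.025, 0.031, 0, 0], [0, 0, 0, 0, 0]])

```text
time_s: 27.9
tcp_pos: [540.4, -27.0, 28.9]
orientation: [-0.639, 0.64, 0.302, -0.303]
wrist_force: [0.1, -0.8, 5.9]
width: 15.7
```

>>> apply_moves(moves=[[0, 0.05, 0.062, 0, 0], [0, 0, 0, 0, 0]])

```text
time_s: 28.15
tcp_pos: [541.6, -25.5, 29.0]
orientation: [-0.639, 0.64, 0.302, -0.303]
wrist_force: [-0.4, -0.9, 6.7]
width: 15.5
```

>>> apply_moves(moves=[[0, 0.025, 0.031, 0, 0], [0, 0, 0, 0, 0]])

```text
time_s: 28.4
tcp_pos: [542.2, -24.8, 28.9]
orientation: [-0.639, 0.64, 0.302, -0.303]
wrist_force: [0.0, -1.2, 5.8]
width: 15.9
```

>>> apply_moves(moves=[[0, 0.025, 0.031, 0, 0], [0, 0, 0, 0, 0]])

```text
time_s: 28.65
tcp_pos: [542.9, -24.0, 29.0]
orientation: [-0.639, 0.64, 0.302, -0.303]
wrist_force: [-0.5, -1.5, 6.8]
width: 15.4
```

>>> apply_moves(moves=[[0, 0.025, 0.031, 0, 0], [0, 0, 0, 0, 0]])

```text
time_s: 28.9
tcp_pos: [543.1, -23.7, 28.9]
orientation: [-0.639, 0.64, 0.301, -0.303]
wrist_force: [-2.1, -2.9, 7.3]
width: 15.6
```

>>> apply_moves(moves=[[0, 0.025, 0.031, 0, 0], [0, 0, 0, 0, 0]])

```text
time_s: 29.15
tcp_pos: [543.2, -23.5, 28.9]
orientation: [-0.638, 0.64, 0.301, -0.304]
wrist_force: [-4.4, -5.3, 8.6]
width: 15.3
```

```bash
python3 -c "
from h import *
st()
p,d=eyes.read_camera('side'); cv2.imwrite('pics/s20.png',cv2.resize(p[170:290,220:360],None,fx=5,fy=5,interpolation=cv2.INTER_CUBIC))"
```

```text
t29.15 tcp [543.2 -23.5  28.9] jawyaw 140.63 ydir [-0.003 -0.004 -1.   ] F [-4.37 -5.3   8.55] T [-0.7   0.5   0.05] w 15.3 q [-0.14  0.11  2.03 -0.01  1.   -2.59]
```

View pics/s20.png

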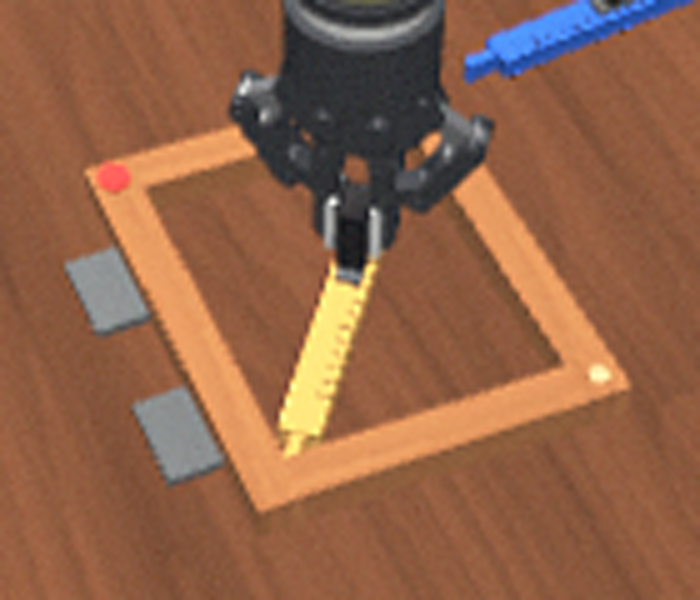

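>>> apply_moves(moves=[[0, 0, 0, 0.02, 0], [0.5, 0, 0, 0, 0], [0.5, 0, 0, 0.02, 0], [0.5, 0, 0, 0.6, 0], [0.5, 0, 0, 1, 0]])

```text
time_s: 29.82
tcp_pos: [543.2, -21.2, 69.3]
orientation: [0.64, -0.639, -0.301, 0.303]
wrist_force: [0.1, -0.0, 0.5]
width: 42.5
```

>>> apply_moves(moves=[[0.5, 0, 0, 1, 0], [0.5, 0, 0, 1, 0], [0.5, 0, 0, 1, 0], [0.5, 0, 0, 1, 0], [0.5, 0, 0, 0.4, 0]])

```text
time_s: 30.45
tcp_pos: [545.1, -21.4, 182.1]
orientation: [-0.639, 0.64, 0.303, -0.301]
wrist_force: [1.5, -0.7, -0.2]
width: 42.7
```

>>> apply_moves(moves=[[0.5, 0, 0, 0, 0]])

```text
time_s: 30.58
tcp_pos: [544.5, -21.3, 180.3]
orientation: [-0.639, 0.64, 0.303, -0.302]
wrist_force: [-0.4, -0.1, -0.2]
width: 42.8
```

```bash
python3 -c "
from h import *
wsnap('w21',0,560,0,420,1.4)
p=np.load('pics/w21.npz')['p']
b=np.hstack([p[20:90,250:320],p[230:300,250:320]])
cv2.imwrite('pics/w21c.png',cv2.resize(b,None,fx=5.6,fy=5.6,interpolation=cv2.INTER_CUBIC))"
```

```text
t30.57 tcp [544.5 -21.3 180.3] jawyaw 140.58 ydir [ 0.002 -0.    -1.   ] F [-0.38 -0.14 -0.18] T [ 0.01 -0.01  0.03] w 42.8 q [-0.14 -0.07  1.94 -0.    1.27 -2.59]
```

View pics/w21.png

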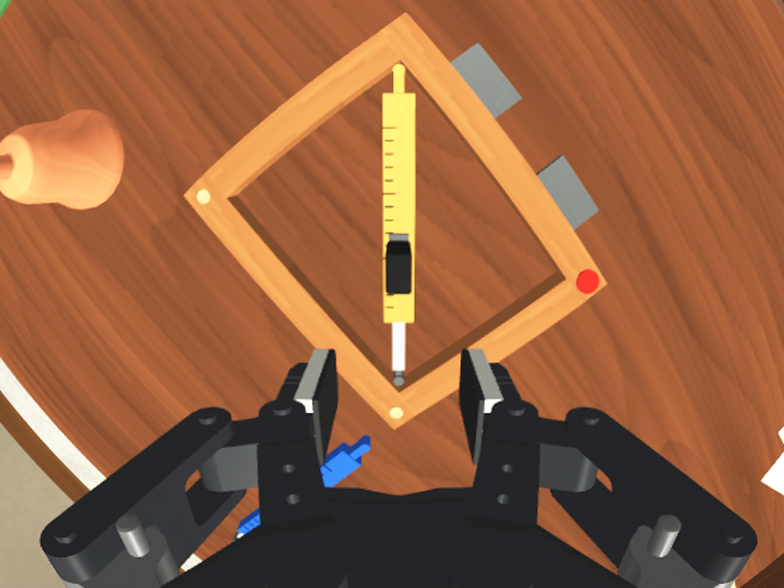

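View pics/w21c.png

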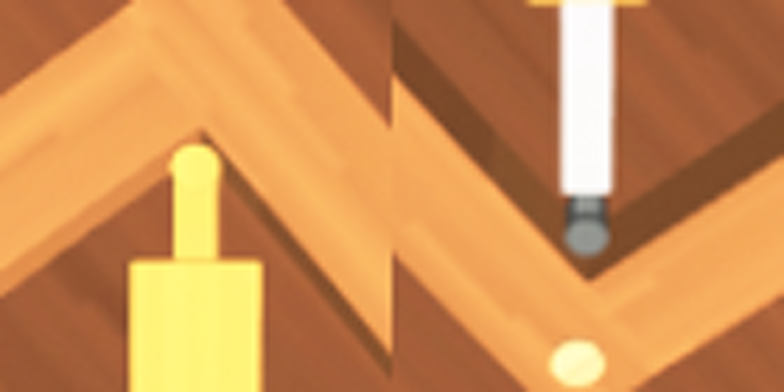

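Run:
```python
from h import *
a=np.load('pics/w21.npz');T=a['T'];c=eyes.calibration('wrist');k=5.6
NR=wz(250+202/k,20+132/k,22,c,T)[:2]; tail=wz(250+195/k,20+167/k,14,c,T)[:2]
FL=wz(250+(588-392)/k,230+282/k,22,c,T)[:2]; tip=wz(250+(586-392)/k,230+238/k,13,c,T)[:2]
print(NR,tail,FL,tip,np.linalg.norm(FL-NR),np.linalg.norm(tip-tail))
print('tail',(tail-NR)@U,-(tail-NR)@N2,'tip',-(tip-FL)@U,(tip-FL)@N2)
```

```text
[ 455.6056861  -126.91401606] [ 459.33410215 -124.16267968] [606.3225569   55.34216007] [603.63727386  51.46755115] 236.50135070108325 227.30900411038206
tail 3.703778532264228 2.9383208408649195 tip 2.650688524500692 4.006804314750825
```

>>> apply_moves(moves=[[0.5, 0, 0, -1, 0], [0.5, 0, 0, -1, 0], [0.5, 0, 0, -1, 0], [0.5, 0, 0, -1, 0], [0.5, 0, 0, -1, 0]], grip_force=40)

```text
time_s: 31.25
tcp_pos: [542.9, -21.2, 51.9]
orientation: [0.64, -0.639, -0.301, 0.303]
wrist_force: [0.6, 0.1, 1.0]
width: 42.8
```

>>> apply_moves(moves=[[0.5, 0, 0, -0.7, 0], [0.5, 0, 0, -0.36, 0], [0, 0, 0, 0, 0], [0, 0, 0, 0, 0], [0, 0, 0, 0, 0]])

```text
time_s: 31.88
tcp_pos: [544.6, -21.4, 28.3]
orientation: [-0.639, 0.64, 0.302, -0.302]
wrist_force: [0.3, -0.1, -2.2]
width: 15.6
```

Grasped. Now I retract the rod about 25 mm, stopping short of the inner stop.

>>> apply_moves(moves=[[0, 0, 0, -0.02, 0], [0, -0.127, -0.155, 0, 0], [0, -0.127, -0.155, 0, 0], [0, -0.127, -0.155, 0, 0], [0, -0.127, -0.155, 0, 0]])

```text
time_s: 32.5
tcp_pos: [531.9, -37.1, 28.3]
orientation: [-0.639, 0.64, 0.302, -0.302]
wrist_force: [-0.9, 1.8, 6.1]
width: 15.4
```

>>> apply_moves(moves=[[0, -0.127, -0.155, 0, 0], [0, -0.05, -0.062, 0, 0], [0, 0, 0, 0, 0]])

```text
time_s: 32.88
tcp_pos: [527.3, -42.7, 28.3]
orientation: [-0.639, 0.64, 0.302, -0.302]
wrist_force: [-2.0, 1.6, 6.6]
width: 15.4
```

>>> apply_moves(moves=[[0, 0, 0, 0.03, 0], [0, 0, 0, 0, 0], [0, 0, 0, 0.4, 0], [0, 0, 0, 0.8, 0], [0, 0, 0, 0.9, 0]], grip_force=70)

```text
time_s: 33.5
tcp_pos: [524.8, -42.0, 79.1]
orientation: [0.64, -0.638, -0.3, 0.304]
wrist_force: [1.0, 1.3, -5.7]
width: 15.0
```

>>> apply_moves(moves=[[0, 0, 0, 0.3, -0.4], [0, 0, 0, 0, -0.7], [0, 0, 0, 0, -1], [0, 0, 0, 0, -1], [0, 0, 0, 0, -1]])

```text
time_s: 34.12
tcp_pos: [525.5, -42.1, 86.3]
orientation: [0.684, -0.683, -0.181, 0.183]
wrist_force: [-1.2, 0.5, -6.1]
width: 15.1
```

>>> apply_moves(moves=[[0, 0, 0, 0, -1], [0, 0, 0, 0, -1], [0, 0, 0, 0, -1], [0, 0, 0, 0, -1], [0, 0, 0, 0, -1]])

```text
time_s: 34.75
tcp_pos: [525.5, -42.1, 86.2]
orientation: [0.707, -0.706, -0.029, 0.031]
wrist_force: [0.3, 0.2, -5.0]
width: 15.1
```

>>> apply_moves(moves=[[0, 0, 0, 0, -1], [0, 0, 0, 0, -1], [0, 0, 0, 0, -1], [0, 0, 0, 0, -1], [0, 0, 0, 0, -1]])

```text
time_s: 35.38
tcp_pos: [525.5, -42.1, 86.3]
orientation: [-0.696, 0.696, -0.125, 0.122]
wrist_force: [0.6, -0.0, -6.7]
width: 15.1
```

>>> apply_moves(moves=[[0, 0, 0, 0, -1], [0, 0, 0, 0, -1], [0, 0, 0, 0, -1], [0, 0, 0, 0, -1], [0, 0, 0, 0, -1]])

```text
time_s: 36.0
tcp_pos: [525.5, -42.1, 86.3]
orientation: [-0.653, 0.653, -0.273, 0.27]
wrist_force: [-0.7, -0.8, -5.0]
width: 14.9
```

>>> apply_moves(moves=[[0, 0, 0, 0, -1], [0, 0, 0, 0, -0.66], [0, 0, 0, 0, 0]])

```text
time_s: 36.38
tcp_pos: [525.7, -42.1, 86.5]
orientation: [-0.632, 0.633, -0.318, 0.316]
wrist_force: [-0.5, 0.7, -6.0]
width: 15.1
```

```bash
python3 -c "
from h import *
wsnap('w22',0,560,0,420,1.4)
a=np.load('pics/w22.npz')"
```

```text
t36.38 tcp [525.7 -42.1  86.5] jawyaw 36.77 ydir [-0.003  0.    -1.   ] F [-0.53  0.65 -6.01] T [-0.11 -0.    0.  ] w 15.1 q [-0.18 -0.01  2.04 -0.    1.11 -0.82]
```

View pics/w22.png

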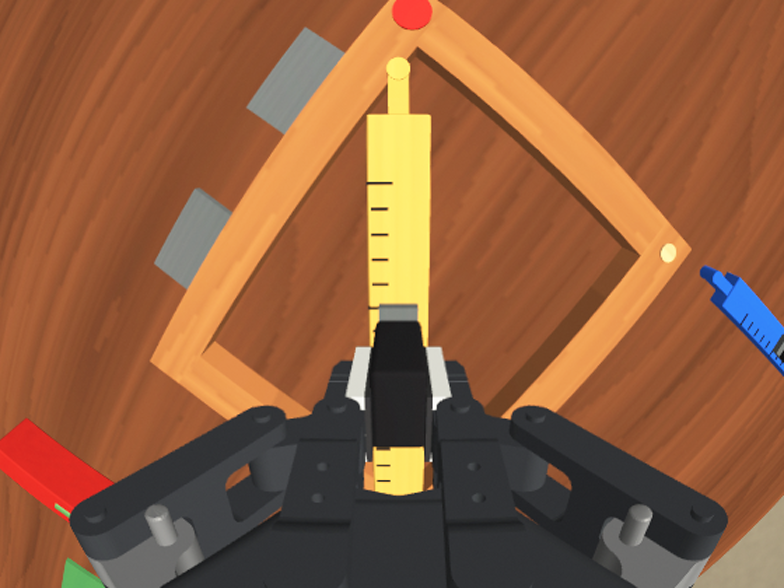

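Run:
```python
from h import *
a=np.load('pics/w22.npz');T=a['T'];c=eyes.calibration('wrist')
NL=wz(415.5/1.4,46/1.4,22,c,T)[:2]
for z in (69,71.5):
    tail=wz(398/1.4,68/1.4,z,c,T)[:2]; e=np.array([525.7,-42.1])-tail
    print(NL,tail,np.linalg.norm(e),np.degrees(np.arctan2(e[1],e[0])),np.array([466,51.4])-tail)
```

```text
[456.6423521   61.55835969] [462.46992125  40.85734865] 104.30706857178839 -52.68535577381245 [ 3.53007875 10.54265135]
[456.6423521   61.55835969] [462.77661215  40.46094238] 103.80588588716769 -52.68735316440337 [ 3.22338785 10.93905762]
```

Move (+3.4, +10) mm, then lower.

>>> apply_moves(moves=[[0, 0.07, 0.2, 0, 0], [0, 0.066, 0.2, -0.5, 0], [0, 0, 0, -0.8, 0], [0, 0, 0, -0.6, 0], [0, 0, 0, -0.2, 0]])

```text
time_s: 37.05
tcp_pos: [529.2, -31.9, 33.7]
orientation: [-0.632, 0.633, -0.318, 0.316]
wrist_force: [0.5, -0.0, -5.4]
width: 14.9
```

>>> apply_moves(moves=[[0, 0, 0, -0.04, 0], [0, 0, 0, -0.04, 0], [0, 0, 0, 0, 0]])

```text
time_s: 37.42
tcp_pos: [531.0, -32.4, 34.2]
orientation: [0.632, -0.632, 0.316, -0.317]
wrist_force: [0.1, -0.1, -5.5]
width: 14.8
```

>>> apply_moves(moves=[[0, 0, 0, -0.1, 0], [0, 0, 0, 0, 0]])

```text
time_s: 37.67
tcp_pos: [530.3, -32.3, 31.0]
orientation: [-0.632, 0.632, -0.317, 0.317]
wrist_force: [-0.1, 0.3, -6.4]
width: 14.7
```

>>> apply_moves(moves=[[0, 0, 0, -0.06, 0], [0, 0, 0, 0, 0]])

```text
time_s: 37.92
tcp_pos: [530.3, -32.2, 29.4]
orientation: [-0.632, 0.632, -0.317, 0.317]
wrist_force: [-0.1, 0.3, -5.8]
width: 15.1
```

>>> apply_moves(moves=[[0, 0, 0, -0.04, 0], [0, 0, 0, 0, 0]])

```text
time_s: 38.17
tcp_pos: [530.4, -32.3, 28.5]
orientation: [-0.632, 0.632, -0.317, 0.317]
wrist_force: [0.5, -0.5, -6.2]
width: 15.2
```

>>> apply_moves(moves=[[0, 0, 0, -0.03, 0], [0, 0, 0, 0, 0]])

```text
time_s: 38.42
tcp_pos: [530.6, -32.4, 28.4]
orientation: [-0.632, 0.632, -0.317, 0.317]
wrist_force: [-2.9, 0.2, -0.4]
width: 14.9
```

```bash
python3 -c "
from h import *
wsnap('w23',200,360,0,160,4)"
```

```text
t38.42 tcp [530.6 -32.4  28.4] jawyaw 36.78 ydir [-0. -0. -1.] F [-2.9   0.24 -0.45] T [-0.09  0.44  0.01] w 14.9 q [-0.16  0.08  2.06 -0.    0.99 -0.8 ]
```

View pics/w23.png

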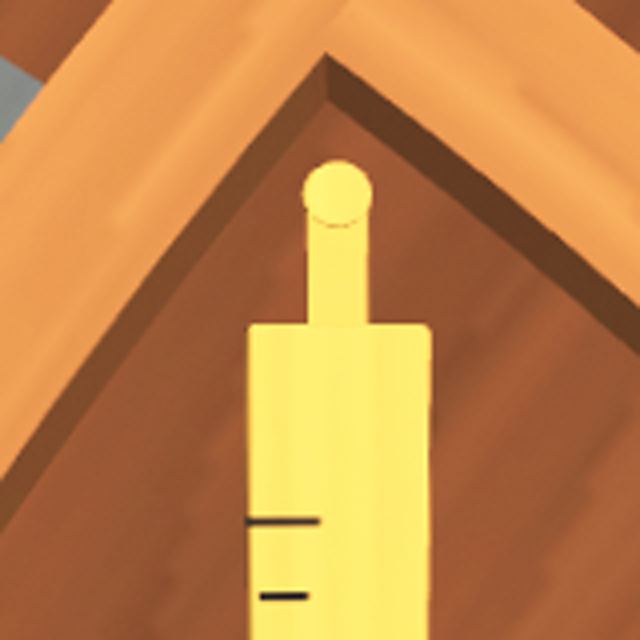

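```bash
cat >> h.py <<'E'
def meas(f,cc,tt,k,ox,oy,side=1):
    a=np.load(f'pics/{f}.npz');T=a['T'];c=eyes.calibration('wrist')
    C=wz(ox+cc[0]/k,oy+cc[1]/k,22,c,T)[:2]; t=wz(ox+tt[0]/k,oy+tt[1]/k,14,c,T)[:2]
    e=bot.get_state()['tcp_pos'][:2]-t
    print(C.round(1),t.round(1),'dnear %.2f dside %.2f'%((t-C)@U,side*(t-C)@N2),'tcp-tail %.1f @ %.1f'%(np.linalg.norm(e),np.degrees(np.arctan2(e[1],e[0]))))
E
python3 -c "
from h import *
meas('w23',(327,55),(338,196),4,200,0)"
```

```text
[457.6  61.8] [468.  50.] dnear 10.57 dside 11.34 tcp-tail 103.4 @ -52.7
```

>>> apply_moves(moves=[[0, -0.065, 0.076, 0, 0], [0, -0.065, 0.076, 0, 0], [0, -0.065, 0.076, 0, 0], [0, -0.065, 0.076, 0, 0], [0, 0, 0, 0, 0]], grip_force=40)

```text
time_s: 39.1
tcp_pos: [524.5, -24.6, 28.4]
orientation: [0.632, -0.632, 0.316, -0.317]
wrist_force: [2.3, -0.5, -0.6]
width: 14.9
```

```bash
python3 -c "
from h import *
wsnap('w24',200,360,0,160,4)"
```

```text
t39.10 tcp [524.5 -24.6  28.4] jawyaw 36.78 ydir [ 0.001 -0.    -1.   ] F [ 2.32 -0.52 -0.56] T [-0.22 -0.27 -0.  ] w 14.9 q [-0.15  0.07  2.08  0.    0.99 -0.79]
```

View pics/w24.png

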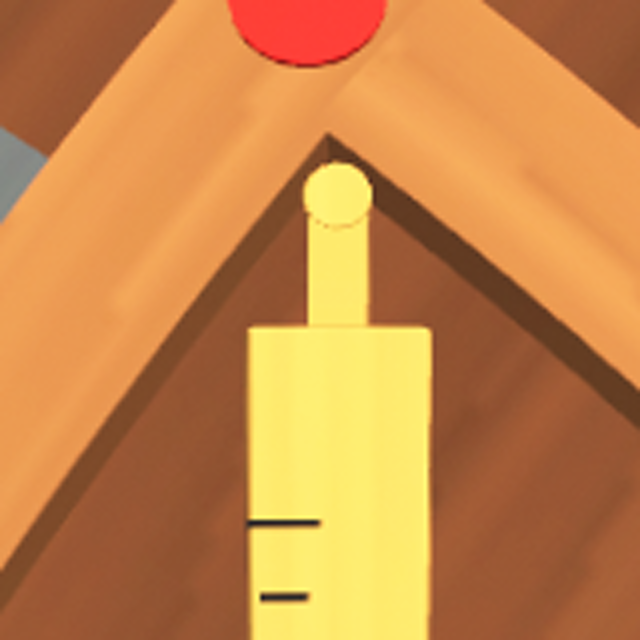

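```bash
python3 -c "
from h import *
meas('w24',(328,135),(338,197),4,200,0)"
```

```text
[457.5  61.7] [462.   57.6] dnear 4.51 dside 3.85 tcp-tail 103.3 @ -52.8
```

>>> apply_moves(moves=[[0, -0.02, 0.02, -0.01, 0], [0, 0, 0, 0, 0]])

```text
time_s: 39.4
tcp_pos: [524.5, -24.6, 28.4]
orientation: [0.632, -0.632, 0.316, -0.318]
wrist_force: [2.7, -4.5, 2.1]
width: 15.1
```

>>> apply_moves(moves=[[0, -0.04, 0, 0, 0], [0, -0.03, 0.02, 0, 0], [0, 0, 0, 0, 0]])

```text
time_s: 39.78
tcp_pos: [523.5, -24.5, 28.4]
orientation: [0.632, -0.632, 0.315, -0.319]
wrist_force: [6.2, -5.9, 0.3]
width: 15.1
```

>>> apply_moves(moves=[[0, -0.036, 0.048, 0, 0], [0, -0.036, 0.048, 0, 0], [0, 0, 0, 0, 0]])

```text
time_s: 40.15
tcp_pos: [523.5, -23.9, 29.4]
orientation: [-0.632, 0.633, -0.313, 0.32]
wrist_force: [9.3, -12.3, -1.2]
width: 15.1
```

>>> apply_moves(moves=[[0, 0.03, -0.04, 0, 0], [0, 0, 0, 0, 0]])

```text
time_s: 40.4
tcp_pos: [523.4, -24.3, 28.8]
orientation: [-0.632, 0.632, -0.314, 0.319]
wrist_force: [7.7, -9.2, -0.6]
width: 15.2
```

```bash
python3 -c "
from h import *
wsnap('w25',200,360,0,160,4)"
```

```text
t40.40 tcp [523.4 -24.3  28.8] jawyaw 36.77 ydir [ 0.007 -0.004 -1.   ] F [ 7.75 -9.18 -0.59] T [-1.48 -1.27 -0.1 ] w 15.2 q [-0.15  0.06  2.08 -0.    0.99 -0.79]
```

View pics/w25.png

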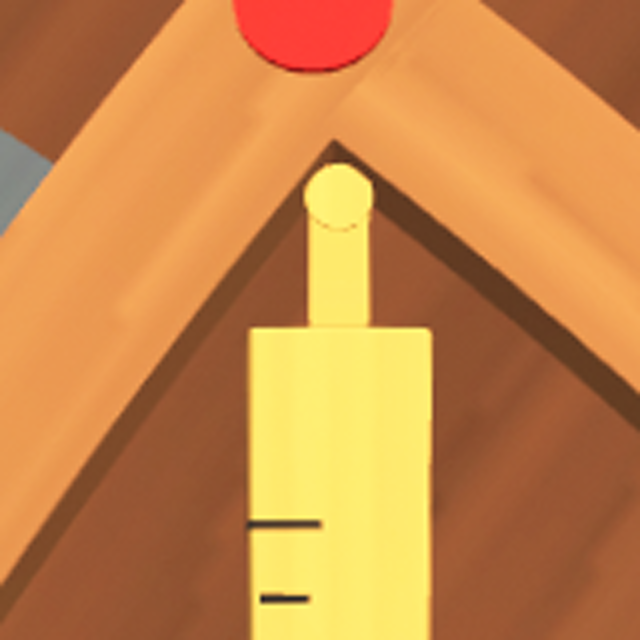

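>>> apply_moves(moves=[[0, 0.06, -0.08, -0.02, 0], [0, 0.119, -0.161, 0, 0], [0, 0.119, -0.161, 0, 0], [0, 0.119, -0.161, 0, 0], [0, 0, 0, 0, 0]])

```text
time_s: 41.08
tcp_pos: [532.1, -36.0, 28.3]
orientation: [0.633, -0.632, 0.317, -0.317]
wrist_force: [0.7, -0.7, 6.9]
width: 15.0
```

```bash
python3 -c "
from h import *
wsnap('w26',200,360,0,160,4)
meas('w25',(334,142),(339,198),4,200,0)"
```

```text
t41.08 tcp [532.1 -36.   28.3] jawyaw 36.73 ydir [ 0.001  0.001 -1.   ] F [ 0.66 -0.73  6.93] T [-0.01 -0.18 -0.06] w 15.0 q [-0.17  0.09  2.06  0.    0.99 -0.81]
[457.6  61.7] [461.2  57.8] dnear 3.66 dside 3.66 tcp-tail 117.6 @ -53.0
```

View pics/w26.png

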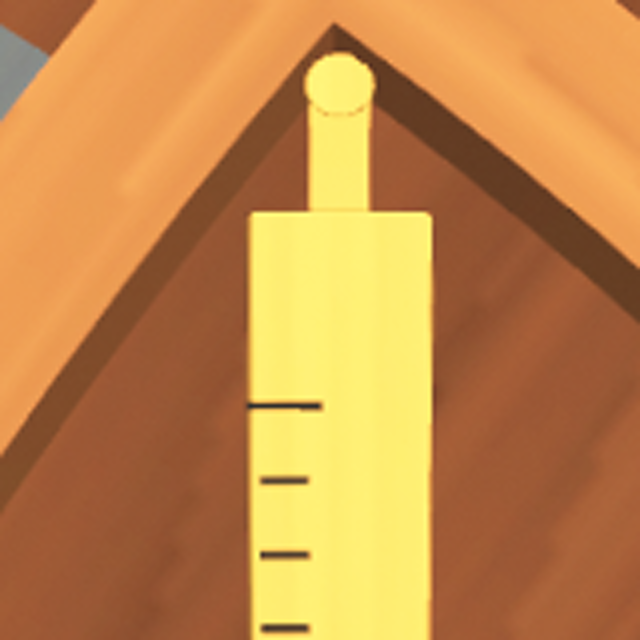

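>>> apply_moves(moves=[[0, 0.119, -0.161, 0.01, 0], [0, 0.119, -0.161, 0, 0], [0, 0.119, -0.161, 0, 0], [0, 0.1, -0.134, 0, 0], [0, 0, 0, 0, 0]])

```text
time_s: 41.75
tcp_pos: [543.3, -51.2, 28.3]
orientation: [0.633, -0.631, 0.317, -0.317]
wrist_force: [1.5, 1.7, 5.8]
width: 15.2
```

>>> apply_moves(moves=[[0, 0.036, -0.048, 0, 0], [0, 0, 0, 0, 0]])

```text
time_s: 42.0
tcp_pos: [544.0, -52.1, 28.3]
orientation: [0.633, -0.631, 0.317, -0.317]
wrist_force: [0.9, 1.7, 7.2]
width: 15.1
```

>>> apply_moves(moves=[[0, 0.024, -0.032, 0, 0], [0, 0, 0, 0, 0]])

```text
time_s: 42.25
tcp_pos: [544.6, -52.8, 28.3]
orientation: [0.633, -0.631, 0.317, -0.317]
wrist_force: [1.1, 1.3, 7.7]
width: 15.2
```

>>> apply_moves(moves=[[0, 0.024, -0.032, 0, 0], [0, 0, 0, 0, 0]])

```text
time_s: 42.5
tcp_pos: [545.2, -53.6, 28.3]
orientation: [0.633, -0.631, 0.317, -0.317]
wrist_force: [0.4, 1.9, 7.2]
width: 15.3
```

>>> apply_moves(moves=[[0, 0.024, -0.032, 0, 0], [0, 0, 0, 0, 0]])

```text
time_s: 42.75
tcp_pos: [545.7, -54.4, 28.3]
orientation: [0.633, -0.631, 0.317, -0.317]
wrist_force: [0.8, 1.6, 7.1]
width: 15.0
```

>>> apply_moves(moves=[[0, 0.024, -0.032, 0, 0], [0, 0, 0, 0, 0]])

```text
time_s: 43.0
tcp_pos: [546.3, -55.2, 28.4]
orientation: [0.633, -0.631, 0.317, -0.317]
wrist_force: [0.3, 2.4, 6.5]
width: 15.3
```

>>> apply_moves(moves=[[0, 0.018, -0.024, 0, 0], [0, 0, 0, 0, 0]])

```text
time_s: 43.25
tcp_pos: [546.8, -55.8, 28.3]
orientation: [0.633, -0.631, 0.317, -0.317]
wrist_force: [0.9, 1.9, 6.0]
width: 14.5
```

>>> apply_moves(moves=[[0, 0.018, -0.024, 0, 0], [0, 0, 0, 0, 0]])

```text
time_s: 43.5
tcp_pos: [546.9, -55.9, 28.3]
orientation: [0.633, -0.631, 0.318, -0.316]
wrist_force: [-0.9, 3.7, 8.3]
width: 15.1
```

>>> apply_moves(moves=[[0, 0.018, -0.024, 0, 0], [0, 0, 0, 0, 0]])

```text
time_s: 43.75
tcp_pos: [546.9, -56.0, 28.3]
orientation: [0.633, -0.631, 0.318, -0.316]
wrist_force: [-2.9, 5.6, 9.5]
width: 14.9
```

>>> apply_moves(moves=[[0, 0, 0, 0.02, 0], [0, 0, 0, 0, 0], [0.5, 0, 0, 0, 0], [0.5, 0, 0, 0, 0], [0.5, 0, 0, 0.02, 0]])

```text
time_s: 44.38
tcp_pos: [546.5, -57.9, 27.7]
orientation: [-0.632, 0.632, -0.317, 0.316]
wrist_force: [0.4, -0.1, -0.3]
width: 42.8
```

>>> apply_moves(moves=[[0.5, 0, 0, 0.6, 0], [0.5, 0, 0, 1, 0], [0.5, 0, 0, 1, 0], [0.5, 0, 0, 1, 0], [0.5, 0, 0, 1, 0]])

```text
time_s: 45.0
tcp_pos: [547.3, -58.1, 145.4]
orientation: [0.632, -0.632, 0.316, -0.317]
wrist_force: [-0.3, -0.0, -0.4]
width: 42.8
```

>>> apply_moves(moves=[[0.5, 0, 0, 1, 0], [0.5, 0, 0, 0.4, 0], [0.5, 0, 0, 0, 0], [0.5, 0, 0, 0, 0]])

```text
time_s: 45.5
tcp_pos: [546.5, -57.8, 177.1]
orientation: [-0.632, 0.632, -0.317, 0.316]
wrist_force: [0.3, 0.3, -0.4]
width: 42.8
```

```bash
python3 -c "
from h import *
wsnap('w27',0,560,0,420,1.4)
p=np.load('pics/w27.npz')['p']
b=np.hstack([p[15:85,250:320],p[230:300,250:320]])
cv2.imwrite('pics/w27c.png',cv2.resize(b,None,fx=5.6,fy=5.6,interpolation=cv2.INTER_CUBIC))"
```

```text
t45.50 tcp [546.5 -57.8 177.1] jawyaw 36.77 ydir [-0.002  0.    -1.   ] F [ 0.27  0.33 -0.4 ] T [ 0.04  0.02 -0.01] w 42.8 q [-0.2  -0.06  1.93  0.    1.27 -0.84]
```

View pics/w27.png

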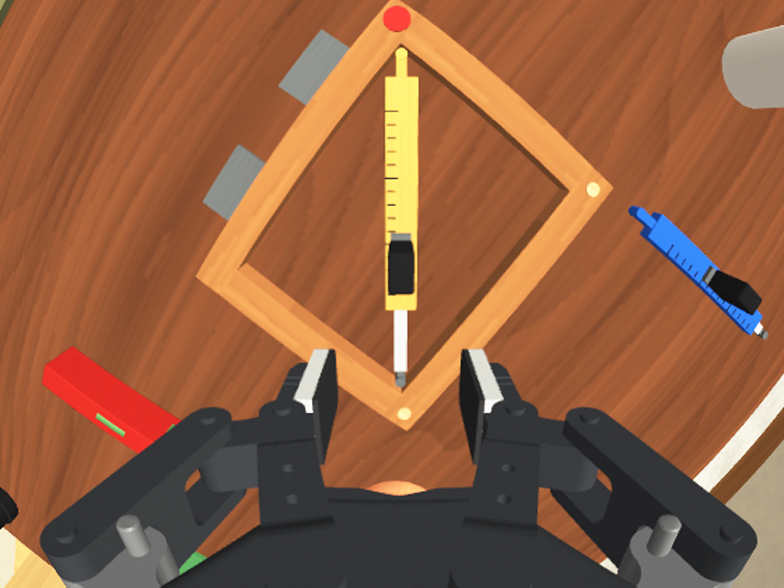

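View pics/w27c.png

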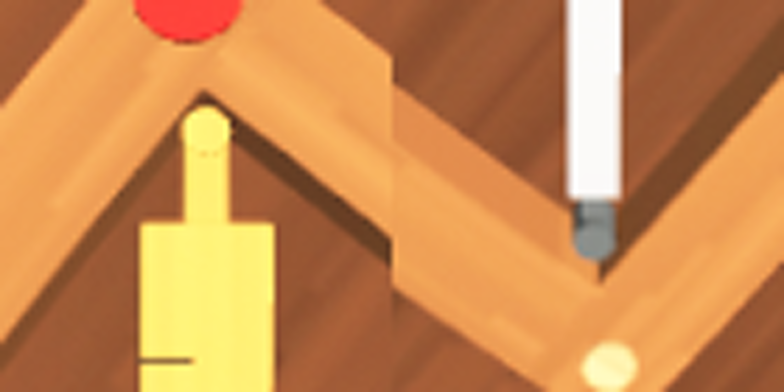

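Run:
```python
from h import *
a=np.load('pics/w27.npz');T=a['T'];c=eyes.calibration('wrist');k=5.6
NL=wz(250+204/k,15+90/k,22,c,T)[:2]; tail=wz(250+206/k,15+129/k,14,c,T)[:2]
FR=wz(250+(600-392)/k,230+284/k,22,c,T)[:2]; tip=wz(250+(595-392)/k,230+240/k,13,c,T)[:2]
print(NL,tail,FR,tip,np.linalg.norm(FR-NL),np.linalg.norm(tip-tail))
print('tail',(tail-NL)@U,(tail-NL)@N2,'tip',-(tip-FR)@U,-(tip-FR)@N2)
```

```text
[457.90845578  61.66068711] [461.14672387  57.93681269] [ 606.555236   -135.21068197] [ 603.05994336 -132.07552915] 246.6864431524698 237.15828451721265
tail 3.2712862440948545 3.5534794472215974 tip 3.523060369539909 2.952389437422006
```

>>> apply_moves(moves=[[0.5, -0.3, 0.6, 0.5, 0], [0.5, -0.5, 1, 0.5, 0], [0.5, -0.5, 1, 0, 0], [0.5, -0.5, 1, 0, 0], [0.5, -0.5, 1, 0, 0]])

```text
time_s: 46.18
tcp_pos: [488.7, 58.6, 203.8]
orientation: [0.632, -0.632, 0.317, -0.317]
wrist_force: [-0.3, 0.9, -0.5]
width: 42.5
```

>>> apply_moves(moves=[[0.5, -0.5, 1, 0, 0], [0.5, -0.3, 1, 0, 0], [0.5, 0, 1, 0, 0], [0.5, 0, 1, 0, 0], [0.5, 0, 0.6, 0, 0]])

```text
time_s: 46.8
tcp_pos: [469.0, 173.5, 203.7]
orientation: [0.632, -0.632, 0.316, -0.316]
wrist_force: [0.2, -0.3, -0.6]
width: 43.0
```

```bash
python3 -c "
from h import *
st()
p,d=eyes.read_camera('top'); cv2.imwrite('pics/top28.png',cv2.resize(p[150:280,230:370],None,fx=5,fy=4.6,interpolation=cv2.INTER_CUBIC)); cv2.imwrite('pics/top28f.png',p)
p,d=eyes.read_camera('side'); cv2.imwrite('pics/s28.png',cv2.resize(p[170:290,220:360],None,fx=5,fy=5,interpolation=cv2.INTER_CUBIC))"
```

```text
t46.80 tcp [469.  173.5 203.7] jawyaw 36.86 ydir [ 0.  0. -1.] F [ 0.2  -0.29 -0.56] T [ 0.    0.01 -0.  ] w 43.0 q [ 0.25 -0.2   2.01  0.    1.33 -0.4 ]
```

View pics/top28.png

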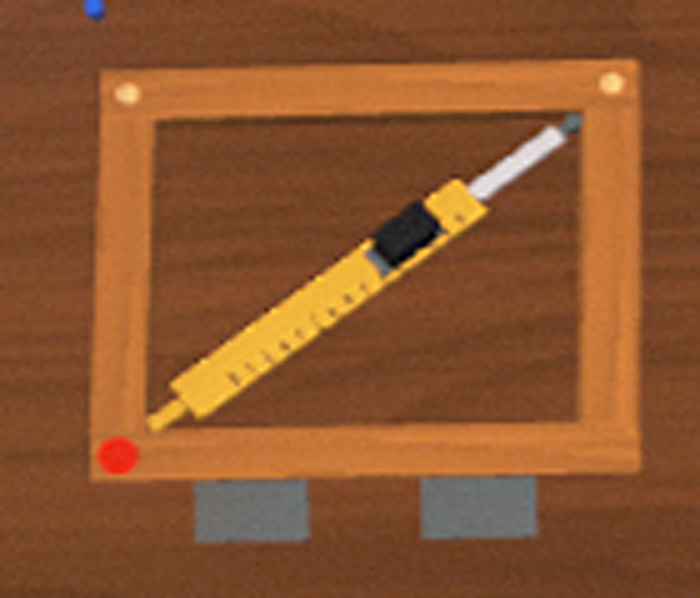

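View pics/s28.png

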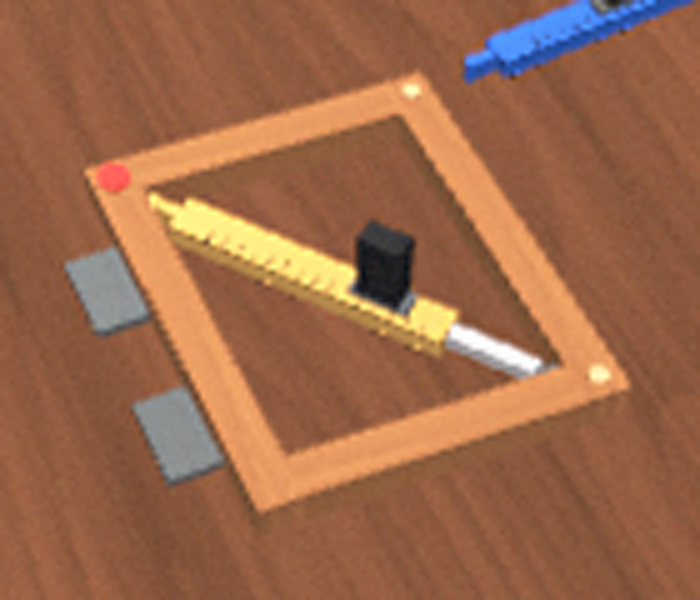

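The rule lies flat along the longer diagonal with both ends in their corners (tail at about (155,425) and tip at about (572,122) in the top crop). The gripper is clear, so I'm handing it in.

```bash
python3 -c "
from workcell import bot
print(bot.close_job())"
```

```text
the job is handed in; nothing more can be done
None
```

The rule is lying flat and released along the near-left to far-right diagonal, the longer of the two, with its tail and tip in both corners. I handed the job in at 46.8 s, and no verdict was reported.

| Diagonal | Rod draw | Corner to corner, from the wrist picture |
|---|---|---|
| Near left to far right | about 38.4 mm | about 246–247 mm |
| Near right to far left | about 29 mm | about 236.5–237 mm |

I measured them in the order asked. Each time I seated the tail, drew the rod out until the tip pressed on both walls at about 5–7 N, let go and checked with the wrist camera.

**Last checks:** In the final pictures the tail centre is 3.3 and 3.6 mm from its two walls, and the tip centre 3.5 and 3.0 mm. Fully seated would be 4 mm, and the pictures are good to about 1 mm. The top and side views show the rule flat with the gripper clear of it. I didn't touch the level, bell or bottle.

**What disagreed or went less cleanly:**
- **Tail pitch:** While lowering for the second diagonal the rule came down slightly tail-first. I eased the grip, set it flat and regrasped it.
- **Push force:** While seating the tail the last time, the push briefly reached about 15 N, under the 20 N limit.
- **Final draw:** The last draw on the longer diagonal read about 39.6 mm instead of 38.4 mm. The picture gave 237.2 mm between tail and tip centres, where about 235.5 mm was expected. I put this down to the shifted regrasp and pixel error; the 9 mm difference between the diagonals is much larger.

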